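# Tool inserts at the laser welder

### The job

Put the four hand tools back into the foam inserts: the pliers, the mini caliper, the ring clamp and the eye loupe each go into the recess cut to their own outline, pointing the way the outline does and lying flat on the recess floor. Set each one down gently, without dropping it, and leave the jar and the dish where they stand.

Things in the scene. Friction and masses are not known exactly. Their poses are not given: they have to be found in the camera images.
- pliers: Flat-nose pliers lying flat, steel, blue handle sleeves, 131 mm long, about 90 g. Origin: underside, middle of the joint. +x points along the jaws (tips at x = 41 mm); the handles fan out to -x (ends at x = -90 mm, 50 mm wide over both, 9 mm thick). The joint is a flat-sided block 18 mm long, 18 mm wide (y), 11 mm high: grip it across y.
- caliper: Mini digital caliper lying flat, display up, about 100 g. Origin: underside, middle of the black housing, 52 mm long (x), 30 wide (y), 13 high: grip it across y. Thin beam along x from -92 to 42 mm. Jaws at the +x end (x = 26 to 43 mm): long pair to y = -35 mm, short pair to y = 22 mm, 4 mm thick.
- ring_clamp: Wooden ring clamp lying flat: a pale bar 130 mm long (x), 20 mm high, 30 mm wide at the ends and 23 mm at the 44 mm long waist, with a brass band (25 mm wide) round its middle. Origin: underside, below the band: grip here, across y. Either way round will do in its recess. About 60 g.
- loupe: Black watchmaker's eye loupe standing on its wide eye cup: round, 38 mm across at the foot, narrowing within 12 mm of height to a straight barrel 28 mm across, 33 mm high in all. Origin: centre of the underside. Grip the barrel, fingertips 13 mm or more above the underside. About 25 g.
- foam_pliers: Fixed grey foam slab, 159 x 82 x 12 mm, with a recess 6 mm deep, off-white floor, in the pliers' outline with about 8 mm to spare all round. Origin: underside, below where the pliers' origin belongs; recess floor 6 mm and slab top 12 mm above it. +x: towards the jaw slot; the handle slots fan out to -x round a tongue. At x = -24 to 24 mm it widens to y = +-34 mm for the fingers.
- foam_caliper: Fixed grey foam slab, 165 x 90 x 12 mm, with a recess 6 mm deep, off-white floor, in the caliper's outline with about 8 mm to spare all round. Origin: underside, below where the caliper's origin belongs; recess floor 6 mm and slab top 12 mm above it. +x: towards the jaw end, long jaws to -y; beam slot to -x. At x = -24 to 16 mm it widens to y = +-34 mm for the fingers.
- foam_clamp: Fixed grey foam slab, 160 x 82 x 12 mm, with a straight recess 146 x 46 mm, 6 mm deep, off-white floor, for the ring clamp. Origin: underside, below where the clamp's origin belongs; recess floor 6 mm and slab top 12 mm above it. x runs along the recess. At x = -24 to 24 mm it widens to y = +-34 mm for the fingers.
- foam_loupe: Fixed grey foam slab, 82 x 82 x 12 mm, with a round recess 54 mm across, 6 mm deep, off-white floor, for the eye loupe. Origin: underside, below where the loupe's origin belongs; recess floor 6 mm and slab top 12 mm above it. 
- jar: Amber glass jar with a white cap, 44 mm across and 55 mm high, standing loose on the bench; not to be disturbed. Origin: centre of the underside.
- dish: Round steel parts dish, 80 mm across the rim and 28 mm high, standing loose on the bench; not to be disturbed. Origin: centre of the underside.
Not all that is in view belongs to the job. What is shaped like the pliers but pink is not meant. What is shaped like the foam_clamp but blue is not meant.

How it is judged (in metres and radians):
At the end, for the whole second after the job is handed in: Each tool lies in its own recess: its origin within 13 mm of the insert's origin in plan and 5 to 8 mm above it (it belongs at 6 mm), level within 0.05 rad, and (all but the round loupe) its x axis in line with the insert's within 0.25 rad. All four are let go and at rest (horizontal distance between pliers and foam_pliers below 0.013 m and z of pliers in the frame of foam_pliers between 0.005 and 0.008 m and angle between each of pliers, caliper, ring_clamp, loupe's own z axis and vertical below 0.05 rad and angle between the x axis of pliers and the x axis of foam_pliers, either way round below 0.25 rad and linear speed of each of pliers, caliper, ring_clamp, loupe below 0.02 m/s and angular speed of each of pliers, caliper, ring_clamp, loupe below 0.2 rad/s and horizontal distance between caliper and foam_caliper below 0.013 m and z of caliper in the frame of foam_caliper between 0.005 and 0.008 m and angle between the x axis of caliper and the x axis of foam_caliper, either way round below 0.25 rad and horizontal distance between ring_clamp and foam_clamp below 0.013 m and z of ring_clamp in the frame of foam_clamp between 0.005 and 0.008 m and angle between the x axis of ring_clamp and the x axis of foam_clamp, either way round below 0.25 rad and horizontal distance between loupe and foam_loupe below 0.013 m and z of loupe in the frame of foam_loupe between 0.005 and 0.008 m); the robot touches nothing.
It fails at once if a tool is dropped from more than about 25 mm ((contact force between pliers and the fingers below 0.05 N and linear speed of pliers above 0.7 m/s) or (contact force between caliper and the fingers below 0.05 N and linear speed of caliper above 0.7 m/s) or (contact force between ring_clamp and the fingers below 0.05 N and linear speed of ring_clamp above 0.7 m/s) or (contact force between loupe and the fingers below 0.05 N and linear speed of loupe above 0.7 m/s)).
It fails at once if the jar is pushed more than 20 mm or tipped (distance of jar from where it was at the start of the episode above 0.02 m or angle between jar's own z axis and vertical above 0.3 rad).
It fails at once if the dish is pushed more than 20 mm or tipped (distance of dish from where it was at the start of the episode above 0.02 m or angle between dish's own z axis and vertical above 0.3 rad).
It also fails if it takes over 112 s, if anything falls off the work surface, if the arm or the gripper's body presses on something with over 40 N, if the wrist force passes 120 N, or if a joint passes its speed limit or range.

### The arm

A 6-joint arm with a two-finger parallel gripper is mounted at the origin on the work surface. World frame = base frame: x ahead of the robot, y to its left, z up, the work surface at z = 0. Lengths are in m, angles in degrees, forces in N, time in s.
With the tool pointing down it reaches from about 0.3 to 0.75 m from the base axis. Payload 8.5 kg.
Tool frame: the origin (TCP) lies midway between the tips of the shut fingers; the grasp point (between the pads) lies 19 mm behind it (env.pinch_z is the z of the grasp point in the tool frame, in m); z points along the fingers, y is the line along which they close (so a half turn about z gives the same grasp; the last joint's range is limited). The gripper opens to 85 mm and grips with 20 to 120 N. Pads are 22 mm wide; open, the fingers measure 114 mm over their backs; the gripper's body (76 mm by 85 mm) begins 54 mm behind the grasp point. The pads swing forward as they close: fully open they stand 13 mm farther back than shut.
Start: joints at [-86.648, 21.807, 74.336, -0, 83.858, -12.336], TCP at [0.149, -0.529, 0.203] pointing down, gripper open.
Joint ranges: [-178.18, 178.18], [-50.72, 133.34], [12.68, 142.11], [-81.47, 261.47], [9.98, 163.14], [-165.26, 165.26]. Speed limits (degrees/s): [136.94, 136.94, 180, 180, 180, 180].

### API

Orientations are given as a 3x3 rotation matrix whose columns are the frame's x, y, z axes.
In Python, from rig import env gives the robot as it stands.
- The arm moves only by the tool arm_command, never from a script. Its argument "deltas" is a list of rows, each an object of numbers: "rx", "ry", "rz": the turn, a rotation vector about the tool's x, y, z in rad; "dx", "dy", "dz": the shift along the tool's x, y, z in m; "fingers": the finger opening in m, from 0 to 0.0854. In form: [{"rx": .., "ry": .., "rz": .., "dx": .., "dy": .., "dz": .., "fingers": ..}, ...]. A call has 1 to 12 rows; each row shifts and turns the commanded pose from where the row before left it, along the tool's axes as they then stand; what a row does not reach is not made up. A row lasts 1/10 s, in which the tool goes at most 50 mm and 8.59 degrees, less where a joint would pass 70% of its speed; a pose out of reach is approached as far as the arm can. A call is refused whole if a number of a shift passes 0.05 or a number of a turn 0.15, either way. A call with a gripper value outside its range is refused whole. The fingers move at their own pace and stop on an object; "squeeze" is the grip in N (left out, the last holds). Time passes only in rows, so rows that do not move let the fingers close. It gives the time, the measured TCP pose, the force, the opening and the grip force at its end, in the units of the state.
- env.observe(): the state, without advancing time (a new reading comes with each control period).
- env.get_image(name): name is "scene" or "top"; returns a dict with "color" (400x640x3 uint8, blue, green, red), "camera_matrix" (3x3 intrinsics, pixels), "k1" (the pictures are not rectified: a ray, as slopes to the right and down, at radius r is drawn at 1 + k1 r^2 times it, then the intrinsics apply), "eye" and "orientation" of the camera in the world. Camera axes: x right, y up, looking along -z (the intrinsics and any distortion apply to the point x, -y, -z); pixel columns grow to the right and rows downward; lengths in m; the calibration is good to about 2 mm. A picture is of the moment at which its call begins. There is no depth.
- env.close_job(): hands the job in; it is judged then, once.
Trained networks look in a picture, given as the dict that the camera call returned (one of the last four; its "shot" number tells which), for a name from the list of things; names that differ only in an ending like _2 or _b are one class to them, and where a whole thing is asked for, a point or a joint stands for the part that bears it (a point fixed in the world has none). Each returns a list of dicts, best first, with "p" (0 to 1); they miss things now and then, are a little off and sometimes report something else, mostly with a low value. They report only what shows in the picture. A call takes as long as a camera call. They do not tell look-alikes from the thing itself.
- env.look_for(query, picture): "box" ([left, top, right, bottom] in pixels, round what is visible of it).
- env.tip_of(query, picture): "location" ([column, row] in pixels: a listed point, or the origin of a listed thing).
The state is a dict: "time_s": time; "q": joint angles; "qvel": joint speeds; "joint_efforts": joint torques, N m; "position": TCP position; "tool_rot": TCP orientation; "ft_force": force on the tool from outside, world axes, zero at the start; "wrist_torque": the same for the moment, N m; "grip_width": finger opening in m; "gripper_force": force on a finger pad.
Only numpy, scipy, OpenCV 4.12 (cv2) and the standard library are available. Lean on these libraries where they do the work, as an engineer would, in place of code of your own. Each camera call takes 0.05 s, during which the arm holds its last target. There are 200 camera calls.

## Working session

There is one attempt and no reset: what is moved stays moved. The work goes in short steps, Python scripts to look and compute and a tool call to move; the robot and the scene stay as the last step left them, time stands still between calls to the robot, and variables do not carry over. Pictures are saved under pics/ and viewed, at most 14 in all, crops included, and the job is handed in when it is done.

Besides the shell and the picture viewer there is one more tool, called after "Emit:" in YAML: its name, and indented under it one key for each argument. arm_command: Moves the arm, as the interface text tells. Its arguments: {"type":"object","properties":{"deltas":{"type":"array"},"squeeze":{"type":"number"}},"required":["deltas"]}

```bash
ls; mkdir -p pics; cat > h.py <<'E'
import numpy as np, cv2
from rig import env
np.set_printoptions(precision=4,suppress=True)
def ray(pic,uv):
    K=np.array(pic["camera_matrix"]);k=pic["k1"]
    d=np.array([(uv[0]-K[0,2])/K[0,0],(uv[1]-K[1,2])/K[1,1]]);s=d.copy()
    for _ in range(20): s=d/(1+k*(s@s))
    R=np.array(pic["orientation"]);v=R@np.array([s[0],-s[1],-1.])
    return np.array(pic["eye"]),v
def at(pic,uv,z):
    e,v=ray(pic,uv);return e+v*(z-e[2])/v[2]
def proj(pic,P):
    K=np.array(pic["camera_matrix"]);R=np.array(pic["orientation"])
    c=R.T@(np.array(P)-np.array(pic["eye"]));s=np.array([c[0],-c[1]])/-c[2]
    s=s*(1+pic["k1"]*(s@s));return np.array([K[0,0]*s[0]+K[0,2],K[1,1]*s[1]+K[1,2]])
def meet(p1,u1,p2,u2):
    a,v=ray(p1,u1);b,w=ray(p2,u2)
    t=np.linalg.lstsq(np.c_[v,-w],b-a,rcond=None)[0]
    x,y=a+v*t[0],b+w*t[1];return (x+y)/2,np.linalg.norm(x-y)
E
python3 - <<'E'
from h import *
s=env.get_image("scene");t=env.get_image("top")
cv2.imwrite("pics/s0.png",s["color"]);cv2.imwrite("pics/t0.png",t["color"])
print(s["eye"],t["eye"],t["orientation"],t["camera_matrix"],env.pinch_z)
for n in "pliers caliper ring_clamp loupe foam_pliers foam_caliper foam_clamp foam_loupe jar dish".split():
    for nm,p in(("s",s),("t",t)):
        for f,k in((env.tip_of,"location"),(env.look_for,"box")):
            print(n,nm,k,[(np.round(d[k],0).astype(int).tolist(),round(d["p"],2)) for d in f(n,p)][:3])
st=env.observe();print(st)
E
```

```text
pics
[ 1.1545 -0.4742  1.4871] [0.2763 0.0037 1.0682] [[ 0.0026  0.9846 -0.1747]
 [-1.      0.0036  0.0055]
 [ 0.006   0.1747  0.9846]] [[377.903    0.     315.8391]
 [  0.     377.903  206.1523]
 [  0.       0.       1.    ]] -0.0187
pliers s location [([280, 283], 0.59), ([363, 155], 0.45), ([337, 118], 0.45)]
pliers s box [([353, 134, 371, 163], 0.7), ([374, 227, 386, 244], 0.58), ([330, 109, 363, 123], 0.48)]
pliers t location [([200, 313], 0.81), ([213, 236], 0.79)]
pliers t box [([168, 301, 214, 320], 0.76), ([194, 227, 219, 270], 0.65)]
caliper s location [([217, 287], 0.52), ([344, 189], 0.49)]
caliper s box [([326, 172, 350, 200], 0.61)]
caliper t location [([275, 216], 0.87)]
caliper t box [([266, 202, 290, 249], 0.9)]
ring_clamp s location [([294, 222], 0.64)]
ring_clamp s box [([284, 205, 303, 241], 0.53)]
ring_clamp t location [([346, 212], 0.58), ([467, 194], 0.4), ([214, 239], 0.26)]
ring_clamp t box [([337, 190, 360, 237], 0.89)]
loupe s location [([239, 233], 0.52)]
loupe s box []
loupe t location [([413, 241], 0.66), ([213, 238], 0.5)]
loupe t box [([407, 236, 423, 
[... 1220 characters left out ...]
0.81)]
dish s box [([186, 255, 236, 312], 0.34)]
dish t location [([349, 146], 0.88)]
dish t box [([334, 130, 362, 155], 0.85)]
{'time_s': 2.1, 'q': array([-86.6493,  21.8078,  74.3349,   0.001 ,  83.86  , -12.3363]), 'qvel': array([-0.0155,  0.0072, -0.057 ,  0.0044, -0.0433,  0.0116]), 'joint_efforts': array([  0.0006, -44.8322, -23.1463,  -0.0002,   0.0006,   0.    ]), 'position': array([ 0.1487, -0.5295,  0.2026]), 'tool_rot': array([[ 0.9628,  0.2704,  0.    ],
       [ 0.2704, -0.9628,  0.    ],
       [ 0.    , -0.    , -1.    ]]), 'ft_force': array([-0.2113,  0.6036, -0.3454]), 'wrist_torque': array([-0.0711, -0.046 ,  0.04  ]), 'gripper_force': 0.0, 'grip_width': 0.0851941435047214}
```

View pics/t0.png

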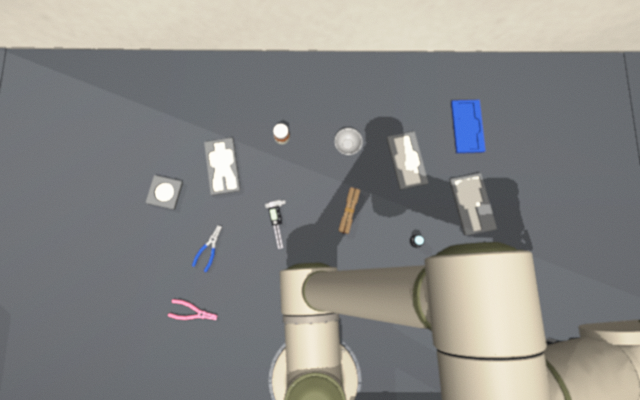

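View pics/s0.png

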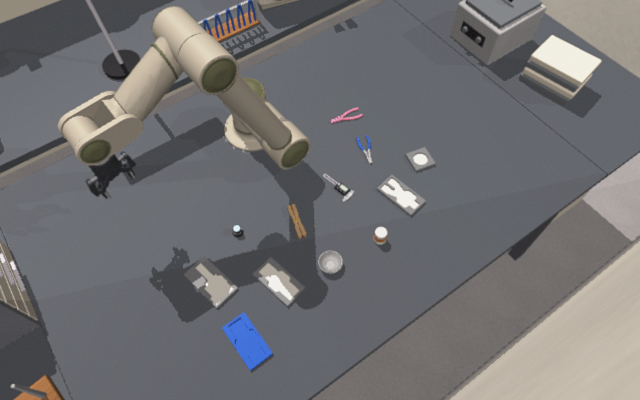

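The top view shows these candidates:
- **Pliers:** blue/steel at (207,250) is the one to take. The pink pair at (195,312) is the look-alike.
- **foam_clamp:** the grey slab at (407,160) is the one to use. The blue slab at (468,127) is the look-alike.
- **Others:** caliper (277,222), ring clamp (350,210), loupe (418,240), foam_pliers (221,165), foam_caliper (472,204), foam_loupe (165,192), jar (282,132), dish (348,141).

Next I'll make one close crop sheet, rectified to world axes, with the two-view positions.

```bash
cat >> h.py <<'E'
def ortho(pic,cx,cy,z,size=.2,n=200):
    # image up=+x, left=+y
    g=(np.arange(n)+.5)/n*size-size/2
    m=np.array([[proj(pic,(cx-a,cy-b,z)) for b in g] for a in g],np.float32)
    return cv2.remap(pic["color"],m[...,0],m[...,1],cv2.INTER_CUBIC)
E
python3 - <<'E'
from h import *
s=env.get_image("scene");t=env.get_image("top")
np.save("s.npy",s,allow_pickle=True);np.save("t.npy",t,allow_pickle=True)
# top px centre, scene px
P={"pliers":((207,249),(364,150),0),"caliper":((277,222),(339,187),.01),"ring_clamp":((350,210),(297,221),.015),"loupe":((418,240),(238,230),.033),
"foam_pliers":((221,165),(401,195),.012),"foam_caliper":((472,204),(211,284),.012),"foam_clamp":((408,160),(279,282),.012),"foam_loupe":((165,192),(421,159),.012),
"jar":((282,131),(380,235),.05),"dish":((348,141),(331,263),.025)}
tl=[]
for k,(a,b,z) in P.items():
    x=at(t,a,z);print(k,x,"two-view",*meet(t,a,s,b))
    if k not in("jar","dish"):
        tl.append(ortho(t,x[0],x[1],z,.19));
tl=[cv2.resize(i,(200,200)) for i in tl]
sc=[ortho(s,*at(t,P[k][0],P[k][2])[:2],P[k][2],.19) for k in("ring_clamp","foam_pliers","foam_caliper","foam_clamp")]
cv2.imwrite("pics/tiles.png",np.vstack([np.hstack(tl[:4]),np.hstack(tl[4:]),np.hstack(sc)]))
E
```

```text
pliers [0.3425 0.303  0.    ] two-view [ 0.3412  0.3006 -0.01  ] 0.010708025489505668
caliper [0.4182 0.1073 0.01  ] two-view [ 0.4213  0.1112 -0.0043] 0.005495521104901001
ring_clamp [ 0.4524 -0.0987  0.015 ] two-view [ 0.4547 -0.0969  0.0092] 0.005506431123320037
loupe [ 0.3667 -0.2824  0.033 ] two-view [ 0.3694 -0.2839  0.0187] 0.005548069726293359
foam_pliers [0.5834 0.2721 0.012 ] two-view [0.5851 0.273  0.0046] 0.0020590098028227108
foam_caliper [ 0.4715 -0.4464  0.012 ] two-view [ 0.4763 -0.4533 -0.0084] 0.003913047029694584
foam_clamp [ 0.6008 -0.2695  0.012 ] two-view [ 0.605  -0.2696  0.0025] 0.005342493146690905
foam_loupe [0.503  0.4274 0.012 ] two-view [0.506  0.434  0.0029] 0.005690180618066266
jar [0.6729 0.0945 0.05  ] two-view [0.6773 0.0955 0.0385] 9.357331467827993e-05
dish [ 0.6531 -0.0946  0.025 ] two-view [ 0.6561 -0.0943  0.0181] 0.002206521499282867
```

View pics/tiles.png

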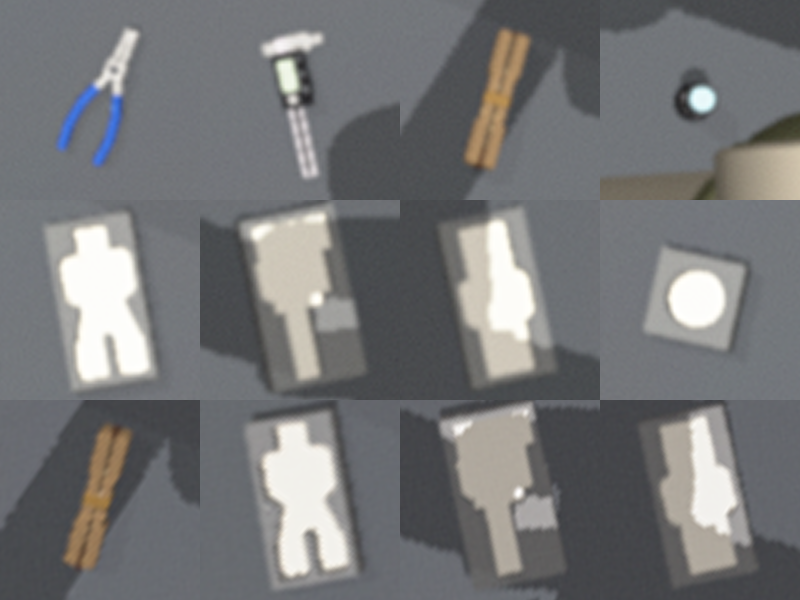

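The crops confirm the choices: blue-handled pliers, grey clamp insert with a straight recess, caliper with its long jaws to the right, which matches its insert. Now I'll fit the poses precisely from both views.

```bash
cat > fit.py <<'E'
from h import *
from scipy.optimize import differential_evolution
def seg(poly,z,closed=True,step=.0015):
    p=np.array(poly,float)/1000;out=[];n=len(p)
    for i in range(n if closed else n-1):
        a,b=p[i],p[(i+1)%n];m=max(2,int(np.linalg.norm(b-a)/step))
        out.append(a+(b-a)*np.arange(m)[:,None]/m)
    q=np.vstack(out);return np.c_[q,np.full(len(q),z)]
rect=lambda a,b,c,d:[(a,c),(b,c),(b,d),(a,d)]
mir=lambda u:u+[(x,-y) for x,y in u[::-1]]
circ=lambda r:[(r*np.cos(t),r*np.sin(t)) for t in np.linspace(0,2*np.pi,40,False)]
M={"pliers":seg(mir([(41,3),(9,8),(-9,9),(-50,23),(-90,25),(-90,16),(-50,13),(-18,0)]),.007),
"caliper":np.vstack([seg(rect(-26,26,-15,15),.012),seg([(-26,6),(-92,6),(-92,-6),(-26,-6)],.006,False),seg([(26,-35),(43,-35),(43,22),(26,22)],.007,False)]),
"ring_clamp":seg(mir([(65,15),(22,11.5),(-22,11.5),(-65,15)]),.019),
"loupe":np.vstack([seg(circ(14),.033),seg(circ(19),.003)]),
"foam_pliers":np.vstack([seg(rect(-104,55,-41,41),.012)]+[seg(mir([(49,16),(24,16),(24,34),(-24,34)]),.010,False)]),
"foam_caliper":np.vstack([seg(rect(-107,58,-49.5,40.5),.012),seg(rect(-100,-24,-14,14),.01)]),
"foam_clamp":np.vstack([seg(rect(-80,80,-41,41),.012),seg(mir([(73,23),(24,23),(24,34),(-24,34),(-24,23),(-73,23)]),.01)]),
"foam_loupe":np.vstack([seg(rect(-41,41,-41,41),.012),seg(circ(27),.010)])}
def place(m,v):
    c,s=np.cos(v[2]),np.sin(v[2]);return np.c_[m[:,0]*c-m[:,1]*s+v[0],m[:,0]*s+m[:,1]*c+v[1],m[:,2]+(v[3] if len(v)>3 else 0)]
def projn(pic,P):
    K=np.array(pic["camera_matrix"]);c=(P-np.array(pic["eye"]))@np.array(pic["orientation"]);s=np.c_[c[:,0],-c[:,1]]/-c[:,2:]
    s=s*(1+pic["k1"]*(s**2).sum(1))[:,None];return s*[K[0,0],K[1,1]]+[K[0,2],K[1,2]]
def grad(pic):
    L=cv2.GaussianBlur(np.log(pic["color"].astype(np.float32)+20),(0,0),.7)
    g=np.sqrt(sum((cv2.Sobel(L,-1,*d,ksize=3)**2).sum(2) for d in((1,0),(0,1))))
    return np.minimum(g,np.percentile(g,98)).astype(np.float32)
def score(G,pic,P):
    u=projn(pic,P).astype(np.float32);return cv2.remap(G,u[:,None,0],u[:,None,1],cv2.INTER_LINEAR).mean()
def fit(m,v0,pics,dz=None,r=.018,a=.2):
    Gs=[(grad(p),p) for p in pics]
    b=[(v0[0]-r,v0[0]+r),(v0[1]-r,v0[1]+r),(v0[2]-a,v0[2]+a)]+([(-dz,dz)] if dz else [])
    o=differential_evolution(lambda v:-sum(score(G,p,place(m,v)) for G,p in Gs),b,seed=1,popsize=12,maxiter=60,tol=1e-4)
    return o.x,-o.fun
E
cat > f1.py <<'E'
from fit import *
s=np.load("s.npy",allow_pickle=True).item();t=np.load("t.npy",allow_pickle=True).item()
I={"pliers":(.371,.288,-.4),"caliper":(.437,.113,.2),"ring_clamp":(.452,-.099,-.24),"loupe":(.367,-.282,0),
"foam_pliers":(.606,.274,.12),"foam_caliper":(.496,-.44,.16),"foam_clamp":(.601,-.27,.16),"foam_loupe":(.503,.427,-.17)}
tl=[]
R={}
for k,v in I.items():
    ft,e1=fit(M[k],v,[t]);fs,_=fit(M[k],v,[s]);fb,e=fit(M[k],v,[t,s]);fz,_=fit(M[k],v,[t,s],.02)
    R[k]=fb;print(k,"top",ft,"scene",fs,"both",fb,"z",fz)
    for pic in (t,s):
        zz=M[k][:,2].max()
        im=cv2.resize(ortho(pic,fb[0],fb[1],0,.2),(200,200))
        P=place(M[k],fb);e0=np.array(pic["eye"]);d=P-e0;W=e0+d*(-e0[2]/d[:,2:])
        for w in W:
            c=(int((fb[1]-w[1])*1000+100),int((fb[0]-w[0])*1000+100))
            if 0<=c[0]<200 and 0<=c[1]<200: im[c[1],c[0]]=(0,0,255)
        tl.append(im)
np.save("R.npy",R,allow_pickle=True)
z=np.vstack([np.hstack(tl[i:i+6]) for i in (0,6)]+[np.hstack(tl[12:]+[tl[0]*0]*2)])
cv2.imwrite("pics/fit.png",cv2.resize(z,(800,400)))
E
python3 f1.py
```

```text
pliers top [ 0.3759  0.2841 -0.4007] scene [ 0.3766  0.2839 -0.4008] both [ 0.3764  0.2839 -0.4006] z [ 0.376   0.2844 -0.4011 -0.0012]
caliper top [0.4364 0.1126 0.1634] scene [0.4403 0.1095 0.1354] both [0.4385 0.1113 0.153 ] z [ 0.4372  0.1129  0.1573 -0.0067]
ring_clamp top [ 0.453  -0.0958 -0.27  ] scene [ 0.4553 -0.0965 -0.2749] both [ 0.4539 -0.0961 -0.2716] z [ 0.4537 -0.096  -0.2722 -0.0022]
loupe top [ 0.3677 -0.2836 -0.1633] scene [ 0.3698 -0.2852  0.1963] both [ 0.3684 -0.2847 -0.1321] z [ 0.3678 -0.2847 -0.0312 -0.0042]
foam_pliers top [0.6061 0.2752 0.1637] scene [0.6075 0.2744 0.1547] both [0.6067 0.2747 0.1616] z [ 0.6067  0.2757  0.1616 -0.0024]
foam_caliper top [ 0.4964 -0.4406  0.1892] scene [ 0.4992 -0.4395  0.1859] both [ 0.4969 -0.4402  0.1902] z [ 0.497  -0.4404  0.1898 -0.0009]
foam_clamp top [ 0.6026 -0.2671  0.2085] scene [ 0.6041 -0.2672  0.2106] both [ 0.6033 -0.2672  0.2095] z [ 0.6033 -0.2672  0.21   -0.0015]
foam_loupe top [ 0.5041  0.4321 -0.2189] scene [ 0.5061  0.4315 -0.2131] both [ 0.5047  0.4319 -0.2212] z [ 0.5048  0.4334 -0.2159 -0.0032]
```

View pics/fit.png

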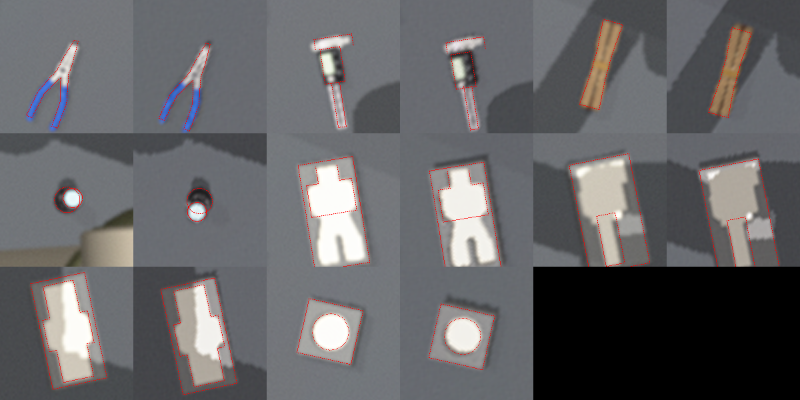

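All fits lie on the outlines. The two-view height offsets are within a few mm, so everything stands on the bench. First move: go above the loupe.

Emit:
arm_command:
  deltas:
    - {"dx": 0.0346,"dy": -0.0221,"dz": 0.012,"fingers": 0.06}
    - {"dx": 0.0346,"dy": -0.0221,"dz": 0.012}
    - {"dx": 0.0346,"dy": -0.0221,"dz": 0.012}
    - {"dx": 0.0346,"dy": -0.0221,"dz": 0.012}
    - {"dx": 0.0346,"dy": -0.0221,"dz": 0.012}
    - {"dx": 0.0346,"dy": -0.0221,"dz": 0.012}
    - {"dx": 0.0346,"dy": -0.0221,"dz": 0.012}
    - {"dx": 0.0346,"dy": -0.0221,"dz": 0.012}
    - {}
    - {}

```text
invalid input
```

Emit:
arm_command:
  deltas:
    - {"rx": 0,"ry": 0,"rz": 0,"dx": 0.0346,"dy": -0.0221,"dz": 0.012,"fingers": 0.06}
    - {"rx": 0,"ry": 0,"rz": 0,"dx": 0.0346,"dy": -0.0221,"dz": 0.012,"fingers": 0.06}
    - {"rx": 0,"ry": 0,"rz": 0,"dx": 0.0346,"dy": -0.0221,"dz": 0.012,"fingers": 0.06}
    - {"rx": 0,"ry": 0,"rz": 0,"dx": 0.0346,"dy": -0.0221,"dz": 0.012,"fingers": 0.06}
    - {"rx": 0,"ry": 0,"rz": 0,"dx": 0.0346,"dy": -0.0221,"dz": 0.012,"fingers": 0.06}
    - {"rx": 0,"ry": 0,"rz": 0,"dx": 0.0346,"dy": -0.0221,"dz": 0.012,"fingers": 0.06}
    - {"rx": 0,"ry": 0,"rz": 0,"dx": 0.0346,"dy": -0.0221,"dz": 0.012,"fingers": 0.06}
    - {"rx": 0,"ry": 0,"rz": 0,"dx": 0.0346,"dy": -0.0221,"dz": 0.012,"fingers": 0.06}
    - {"rx": 0,"ry": 0,"rz": 0,"dx": 0,"dy": 0,"dz": 0,"fingers": 0.06}
    - {"rx": 0,"ry": 0,"rz": 0,"dx": 0,"dy": 0,"dz": 0,"fingers": 0.06}
  squeeze: 30

```text
time_s: 3.2
position: [0.3677, -0.2842, 0.1067]
tool_rot: [[0.962, 0.272, -0.0], [0.272, -0.962, -0.0], [-0.0, 0.0, -1.0]]
ft_force: [-0.9, -0.1, 1.3]
grip_width: 0.0604
gripper_force: 0.0
```

Emit:
arm_command:
  deltas:
    - {"dz": 0.025,"fingers": 0.06}
    - {"dz": 0.025,"fingers": 0.06}
    - {"dz": 0.025,"fingers": 0.06}
    - {"dz": 0.015,"fingers": 0.06}
    - {"dz": 0,"fingers": 0.02}
    - {"dz": 0,"fingers": 0.02}
    - {"dz": 0,"fingers": 0.02}
    - {"dz": 0,"fingers": 0.02}
    - {"dz": 0,"fingers": 0.02}
    - {"dz": 0,"fingers": 0.02}
  squeeze: 30

```text
invalid input
```

Emit:
arm_command:
  deltas:
    - {"rx": 0,"ry": 0,"rz": 0,"dx": 0,"dy": 0,"dz": 0.025,"fingers": 0.06}
    - {"rx": 0,"ry": 0,"rz": 0,"dx": 0,"dy": 0,"dz": 0.025,"fingers": 0.06}
    - {"rx": 0,"ry": 0,"rz": 0,"dx": 0,"dy": 0,"dz": 0.025,"fingers": 0.06}
    - {"rx": 0,"ry": 0,"rz": 0,"dx": 0,"dy": 0,"dz": 0.015,"fingers": 0.06}
    - {"rx": 0,"ry": 0,"rz": 0,"dx": 0,"dy": 0,"dz": 0,"fingers": 0.02}
    - {"rx": 0,"ry": 0,"rz": 0,"dx": 0,"dy": 0,"dz": 0,"fingers": 0.02}
    - {"rx": 0,"ry": 0,"rz": 0,"dx": 0,"dy": 0,"dz": 0,"fingers": 0.02}
    - {"rx": 0,"ry": 0,"rz": 0,"dx": 0,"dy": 0,"dz": 0,"fingers": 0.02}
    - {"rx": 0,"ry": 0,"rz": 0,"dx": 0,"dy": 0,"dz": 0,"fingers": 0.02}
    - {"rx": 0,"ry": 0,"rz": 0,"dx": 0,"dy": 0,"dz": 0,"fingers": 0.02}
  squeeze: 30

```text
time_s: 4.2
position: [0.3675, -0.2845, 0.017]
tool_rot: [[0.963, 0.271, 0.0], [0.271, -0.963, -0.001], [0.0, 0.001, -1.0]]
ft_force: [-0.1, -0.7, 0.3]
grip_width: 0.0198
gripper_force: 0.0
```

The fingers closed past 28 mm with no force, so the loupe isn't between them. I'll look.

```bash
python3 - <<'E'
from h import *
s=env.get_image("scene");t=env.get_image("top")
print(env.observe()["position"],env.observe()["grip_width"])
def crop(p,u,r=30): 
    u=np.round(u).astype(int);return cv2.resize(p["color"][u[1]-r:u[1]+r,u[0]-r:u[0]+r],(400,400),interpolation=cv2.INTER_CUBIC)
P=(.3675,-.2845,.017)
print(proj(s,P),proj(t,P))
cv2.imwrite("pics/l1.png",np.hstack([crop(s,proj(s,P)),crop(t,proj(t,P))]))
E
```

```text
[ 0.3675 -0.2845  0.0168] 0.019710636905467538
[236.8264 229.8755] [417.1913 240.2169]
```

View pics/l1.png

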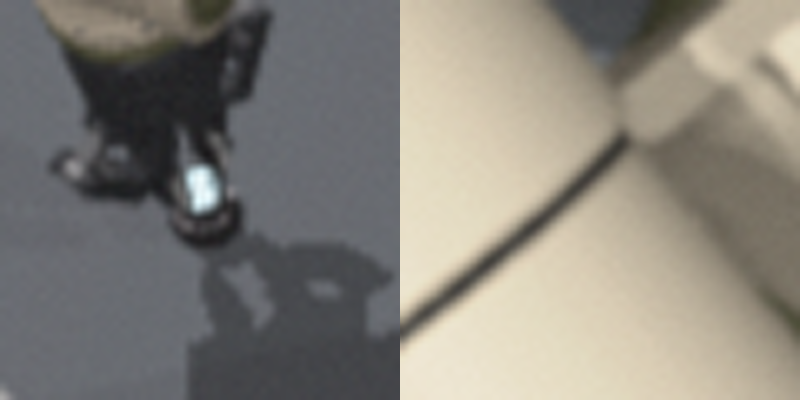

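```bash
python3 - <<'E'
from h import *
s0=np.load("s.npy",allow_pickle=True).item();t0=np.load("t.npy",allow_pickle=True).item()
s=env.get_image("scene")
def lens(p,c,r=14):
    u,v=np.round(c).astype(int);w=p["color"][v-r:v+r,u-r:u+r].astype(int)
    m=(w[...,0]>150)&(w[...,0]-w[...,2]>12);y,x=np.nonzero(m);return np.array([x.mean()+u-r,y.mean()+v-r]),m.sum(),(np.ptp(x)+1,np.ptp(y)+1)
a=lens(s0,(237,229));b=lens(s,(237,229));c=lens(t0,(418,240));print(a,b,c)
print("old two-view",meet(s0,a[0],t0,c[0]))
for z in(.01,.02,.033):print(z,at(s0,a[0],z),at(s,b[0],z),at(t0,c[0],z))
cv2.imwrite("pics/l2.png",np.hstack([cv2.resize(p["color"][212:247,220:255],(400,400),interpolation=cv2.INTER_CUBIC) for p in(s0,s)]))
E
```

```text
(array([236.075, 227.8  ]), np.int64(40), (np.int64(7), np.int64(7))) (array([236.76, 227.8 ]), np.int64(25), (np.int64(5), np.int64(7))) (array([418.9286, 239.8429]), np.int64(70), (np.int64(9), np.int64(9)))
old two-view (array([ 0.3673, -0.2848,  0.0327]), np.float64(0.0005314266559772605))
0.01 [ 0.3552 -0.2816  0.01  ] [ 0.3566 -0.2797  0.01  ] [ 0.3692 -0.2913  0.01  ]
0.02 [ 0.3606 -0.2829  0.02  ] [ 0.362 -0.281  0.02 ] [ 0.3683 -0.2885  0.02  ]
0.033 [ 0.3677 -0.2846  0.033 ] [ 0.369  -0.2827  0.033 ] [ 0.3672 -0.2849  0.033 ]
```

View pics/l2.png

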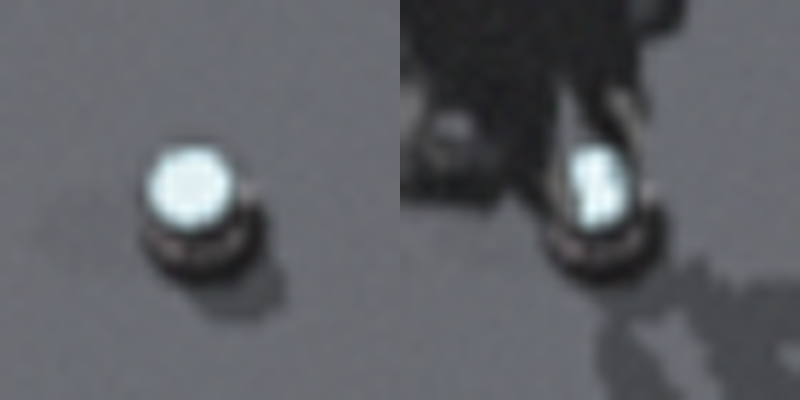

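The loupe hasn't moved, and the lens is at (236,228) in the scene view with the fingers on either side. I'll close further to see whether they bear on it.

Emit:
arm_command:
  deltas:
    - {"rx": 0,"ry": 0,"rz": 0,"dx": 0,"dy": 0,"dz": 0,"fingers": 0.0}
    - {"rx": 0,"ry": 0,"rz": 0,"dx": 0,"dy": 0,"dz": 0,"fingers": 0.0}
    - {"rx": 0,"ry": 0,"rz": 0,"dx": 0,"dy": 0,"dz": 0,"fingers": 0.0}
    - {"rx": 0,"ry": 0,"rz": 0,"dx": 0,"dy": 0,"dz": 0,"fingers": 0.0}
  squeeze: 30

```text
time_s: 4.75
position: [0.3674, -0.2844, 0.0166]
tool_rot: [[0.963, 0.27, -0.0], [0.27, -0.963, 0.0], [-0.0, -0.0, -1.0]]
ft_force: [0.1, -0.1, 0.1]
grip_width: 0.0
gripper_force: 0.0
```

```bash
python3 - <<'E'
from h import *
s=env.get_image("scene")
im=cv2.resize(s["color"][180:250,190:285],(800,590),interpolation=cv2.INTER_CUBIC)
st=env.observe();p=st["position"];R=st["tool_rot"]
for L,c in((0,(0,0,255)),(-.019,(0,255,0)),(-.073,(255,0,0))):
    u=proj(s,p+R[:,2]*L);cv2.circle(im,tuple(int(q) for q in ((u-[190,180]+.5)*8.42)),5,c,-1);print(u)
cv2.imwrite("pics/l3.png",im);print(st["grip_width"],p)
E
```

```text
[236.8435 229.8958]
[235.9552 227.3632]
[233.3297 219.8796]
0.00024281821775167127 [ 0.3674 -0.2844  0.0166]
```

View pics/l3.png

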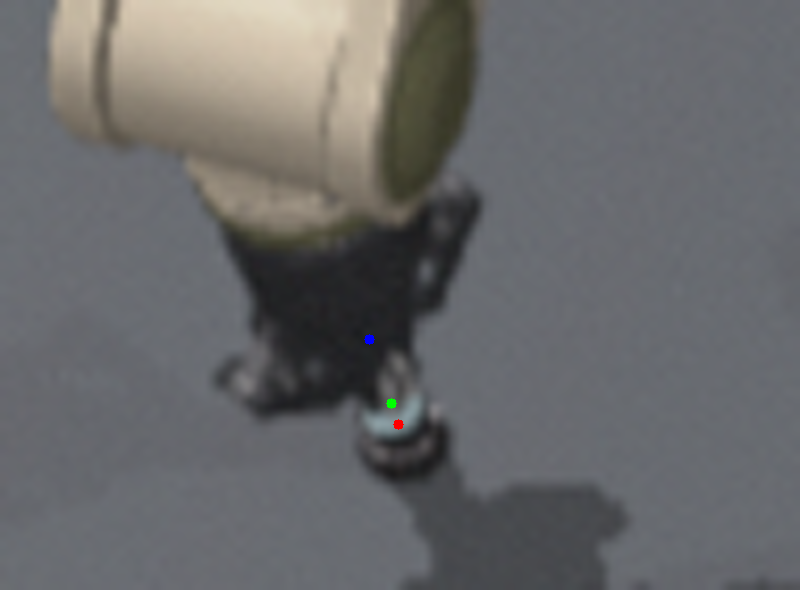

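The image puts the closed fingertips at about (237,226), roughly 20 mm higher than the nominal TCP and just above the lens. They passed over the loupe, so I'll open, go 12 mm lower and close again.

Emit:
arm_command:
  deltas:
    - {"rx": 0,"ry": 0,"rz": 0,"dx": 0,"dy": 0,"dz": 0,"fingers": 0.06}
    - {"rx": 0,"ry": 0,"rz": 0,"dx": 0,"dy": 0,"dz": 0,"fingers": 0.06}
    - {"rx": 0,"ry": 0,"rz": 0,"dx": 0,"dy": 0,"dz": 0,"fingers": 0.06}
    - {"rx": 0,"ry": 0,"rz": 0,"dx": 0,"dy": 0,"dz": 0,"fingers": 0.06}
    - {"rx": 0,"ry": 0,"rz": 0,"dx": 0,"dy": 0,"dz": 0.006,"fingers": 0.06}
    - {"rx": 0,"ry": 0,"rz": 0,"dx": 0,"dy": 0,"dz": 0.006,"fingers": 0.06}
    - {"rx": 0,"ry": 0,"rz": 0,"dx": 0,"dy": 0,"dz": 0,"fingers": 0.018}
    - {"rx": 0,"ry": 0,"rz": 0,"dx": 0,"dy": 0,"dz": 0,"fingers": 0.018}
    - {"rx": 0,"ry": 0,"rz": 0,"dx": 0,"dy": 0,"dz": 0,"fingers": 0.018}
    - {"rx": 0,"ry": 0,"rz": 0,"dx": 0,"dy": 0,"dz": 0,"fingers": 0.018}
    - {"rx": 0,"ry": 0,"rz": 0,"dx": 0,"dy": 0,"dz": 0,"fingers": 0.018}
  squeeze: 20

```text
time_s: 5.9
position: [0.3674, -0.2845, 0.0047]
tool_rot: [[0.963, 0.27, 0.0], [0.27, -0.963, -0.0], [0.0, 0.0, -1.0]]
ft_force: [-0.2, -0.5, 0.6]
grip_width: 0.0181
gripper_force: 0.0
```

Still no contact. I'll feel downward in small steps to find where the tips really are.

Emit:
arm_command:
  deltas:
    - {"rx": 0,"ry": 0,"rz": 0,"dx": 0,"dy": 0,"dz": 0.001,"fingers": 0.018}
    - {"rx": 0,"ry": 0,"rz": 0,"dx": 0,"dy": 0,"dz": 0.001,"fingers": 0.018}
    - {"rx": 0,"ry": 0,"rz": 0,"dx": 0,"dy": 0,"dz": 0.001,"fingers": 0.018}
    - {"rx": 0,"ry": 0,"rz": 0,"dx": 0,"dy": 0,"dz": 0.001,"fingers": 0.018}

```text
time_s: 6.3
position: [0.3677, -0.2848, 0.0041]
tool_rot: [[0.963, 0.271, 0.002], [0.271, -0.963, -0.003], [0.001, 0.003, -1.0]]
ft_force: [-10.3, 11.5, 62.3]
grip_width: 0.018
gripper_force: 31.5
```

```bash
python3 - <<'E'
from h import *
s=env.get_image("scene");s0=np.load("s.npy",allow_pickle=True).item()
st=env.observe();p=st["position"];R=st["tool_rot"]
ims=[]
for q in(s0,s):
    im=cv2.resize(q["color"][205:245,215:260],(396,352),interpolation=cv2.INTER_CUBIC);ims.append(im)
im=ims[1]
for L,c in((0,(0,0,255)),(-.019,(0,255,0))):
    u=proj(s,p+R[:,2]*L);cv2.circle(im,tuple(int(q) for q in ((u-[215,205]+.5)*8.8)),2,c,-1)
cv2.imwrite("pics/l4.png",np.hstack(ims));print(st)
E
```

```text
{'time_s': 6.35, 'q': array([-52.3794,  28.6146, 103.3708,  -0.0245,  47.8249,  21.9169]), 'qvel': array([ 0.0525, -0.155 ,  0.1924,  0.0902, -0.0879,  0.102 ]), 'joint_efforts': array([ -0.882 , -18.9148, -10.8306,   0.2644,  -3.5542,  -0.0004]), 'position': array([ 0.3677, -0.2848,  0.0042]), 'tool_rot': array([[ 0.9626,  0.2709,  0.0018],
       [ 0.2709, -0.9626, -0.0028],
       [ 0.0009,  0.0032, -1.    ]]), 'ft_force': array([-8.4288,  9.4808, 50.9664]), 'wrist_torque': array([ 1.7214,  1.5759, -0.0656]), 'gripper_force': 25.34543682471849, 'grip_width': 0.018052430788808978}
```

View pics/l4.png

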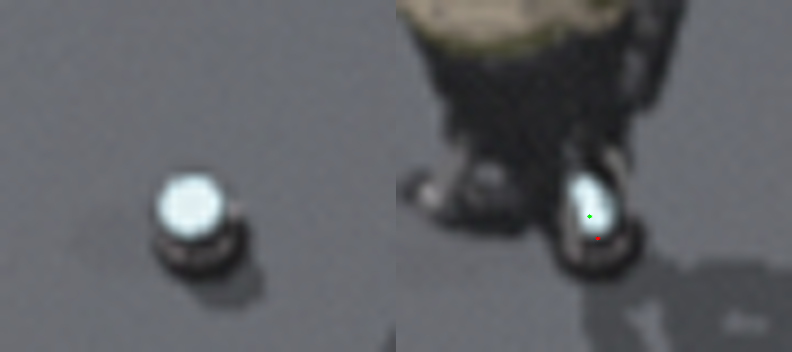

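Pressing down meets 62 N at a reported z of 4 mm, so the tips are on the lens top at 33 mm, or something is on the bench beside it. I'll settle it by lifting, shifting 90 mm to bare bench and feeling for the bench.

Emit:
arm_command:
  deltas:
    - {"rx": 0,"ry": 0,"rz": 0,"dx": 0,"dy": 0,"dz": -0.01,"fingers": 0.018}
    - {"rx": 0,"ry": 0,"rz": 0,"dx": 0,"dy": 0,"dz": -0.03,"fingers": 0.01}
    - {"rx": 0,"ry": 0,"rz": 0,"dx": 0,"dy": 0,"dz": -0.03,"fingers": 0.0}
    - {"rx": 0,"ry": 0,"rz": 0,"dx": 0,"dy": 0.03,"dz": 0,"fingers": 0.0}
    - {"rx": 0,"ry": 0,"rz": 0,"dx": 0,"dy": 0.03,"dz": 0,"fingers": 0.0}
    - {"rx": 0,"ry": 0,"rz": 0,"dx": 0,"dy": 0.03,"dz": 0,"fingers": 0.0}
    - {"rx": 0,"ry": 0,"rz": 0,"dx": 0,"dy": 0,"dz": 0.03,"fingers": 0.0}
    - {"rx": 0,"ry": 0,"rz": 0,"dx": 0,"dy": 0,"dz": 0.02,"fingers": 0.0}
    - {"rx": 0,"ry": 0,"rz": 0,"dx": 0,"dy": 0,"dz": 0.012,"fingers": 0.0}
    - {"rx": 0,"ry": 0,"rz": 0,"dx": 0,"dy": 0,"dz": 0,"fingers": 0.0}

```text
time_s: 7.35
position: [0.3913, -0.3704, 0.0074]
tool_rot: [[0.963, 0.27, -0.002], [0.27, -0.963, 0.002], [-0.001, -0.003, -1.0]]
ft_force: [-0.2, 0.3, -0.5]
grip_width: 0.0003
gripper_force: 0.0
```

```bash
python3 - <<'E'
from h import *
s=env.get_image("scene");t=env.get_image("top")
st=env.observe();p=st["position"];R=st["tool_rot"];print(p,st["ft_force"])
c=proj(s,p).astype(int);o=c-[35,45];im=cv2.resize(s["color"][o[1]:o[1]+60,o[0]:o[0]+70],(490,420),interpolation=cv2.INTER_CUBIC)
for L,k in((0,(0,0,255)),(-.019,(0,255,0)),(-.073,(255,0,0))):
    u=proj(s,p+R[:,2]*L);cv2.circle(im,tuple(int(q) for q in ((u-o+.5)*7)),3,k,-1)
c=proj(t,(.3674,-.2847,0)).astype(int);print(c,o)
im2=cv2.resize(t["color"][c[1]-30:c[1]+30,c[0]-22:c[0]+22],(308,420),interpolation=cv2.INTER_CUBIC)
cv2.imwrite("pics/l5.png",np.hstack([im,im2]))
E
```

```text
[ 0.392  -0.3713  0.0093] [-0.5534  0.0484 -1.0422]
[415 240] [183 204]
```

View pics/l5.png

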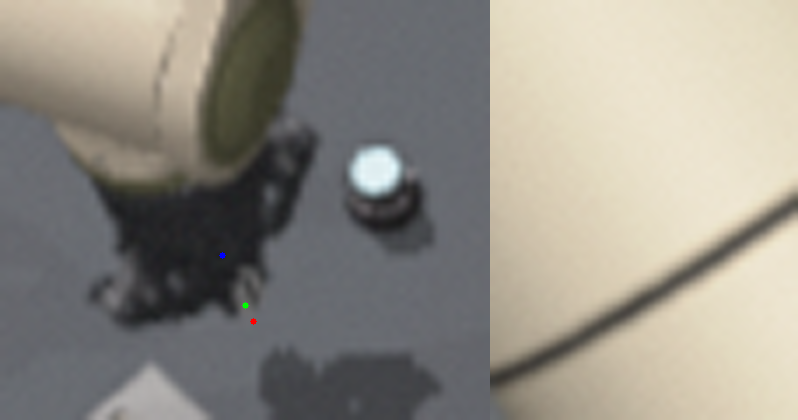

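The fingertips end at (248,305) in the crop, well above the red nominal-TCP dot, and the shadow is detached from them. The tips really are 20–28 mm above the reported point, so I'll probe the bench.

Emit:
arm_command:
  deltas:
    - {"rx": 0,"ry": 0,"rz": 0,"dx": 0,"dy": 0,"dz": 0.005,"fingers": 0.0}
    - {"rx": 0,"ry": 0,"rz": 0,"dx": 0,"dy": 0,"dz": 0.005,"fingers": 0.0}
    - {"rx": 0,"ry": 0,"rz": 0,"dx": 0,"dy": 0,"dz": 0.004,"fingers": 0.0}
    - {"rx": 0,"ry": 0,"rz": 0,"dx": 0,"dy": 0,"dz": 0.003,"fingers": 0.0}
    - {"rx": 0,"ry": 0,"rz": 0,"dx": 0,"dy": 0,"dz": 0.002,"fingers": 0.0}

```text
time_s: 7.95
position: [0.3917, -0.371, -0.0107]
tool_rot: [[0.963, 0.27, -0.0], [0.27, -0.963, 0.0], [-0.0, -0.0, -1.0]]
ft_force: [0.3, -0.2, -0.3]
grip_width: -0.0002
gripper_force: 0.0
```

Emit:
arm_command:
  deltas:
    - {"rx": 0,"ry": 0,"rz": 0,"dx": 0,"dy": 0,"dz": 0.002,"fingers": 0.0}
    - {"rx": 0,"ry": 0,"rz": 0,"dx": 0,"dy": 0,"dz": 0.002,"fingers": 0.0}
    - {"rx": 0,"ry": 0,"rz": 0,"dx": 0,"dy": 0,"dz": 0.001,"fingers": 0.0}

```text
time_s: 8.25
position: [0.3917, -0.3711, -0.0155]
tool_rot: [[0.963, 0.27, -0.0], [0.27, -0.963, 0.0], [-0.0, -0.0, -1.0]]
ft_force: [0.8, -0.4, 0.1]
grip_width: -0.0
gripper_force: 0.0
```

Emit:
arm_command:
  deltas:
    - {"rx": 0,"ry": 0,"rz": 0,"dx": 0,"dy": 0,"dz": 0.002,"fingers": 0.0}
    - {"rx": 0,"ry": 0,"rz": 0,"dx": 0,"dy": 0,"dz": 0.001,"fingers": 0.0}

```text
time_s: 8.45
position: [0.3917, -0.371, -0.0185]
tool_rot: [[0.963, 0.27, -0.0], [0.27, -0.963, 0.0], [-0.0, -0.0, -1.0]]
ft_force: [0.5, -0.2, 0.7]
grip_width: 0.0001
gripper_force: 0.0
```

Emit:
arm_command:
  deltas:
    - {"rx": 0,"ry": 0,"rz": 0,"dx": 0,"dy": 0,"dz": 0.002,"fingers": 0.0}
    - {"rx": 0,"ry": 0,"rz": 0,"dx": 0,"dy": 0,"dz": 0.001,"fingers": 0.0}

```text
time_s: 8.65
position: [0.3917, -0.3711, -0.0215]
tool_rot: [[0.963, 0.27, -0.0], [0.27, -0.963, 0.0], [-0.0, -0.0, -1.0]]
ft_force: [-0.1, 0.2, -0.2]
grip_width: -0.0
gripper_force: 0.0
```

Emit:
arm_command:
  deltas:
    - {"rx": 0,"ry": 0,"rz": 0,"dx": 0,"dy": 0,"dz": 0.001,"fingers": 0.0}
    - {"rx": 0,"ry": 0,"rz": 0,"dx": 0,"dy": 0,"dz": 0.001,"fingers": 0.0}
    - {"rx": 0,"ry": 0,"rz": 0,"dx": 0,"dy": 0,"dz": 0.001,"fingers": 0.0}

```text
time_s: 8.95
position: [0.3917, -0.3711, -0.0244]
tool_rot: [[0.963, 0.27, -0.0], [0.27, -0.963, -0.0], [-0.0, 0.0, -1.0]]
ft_force: [0.4, -0.9, -0.4]
grip_width: -0.0002
gripper_force: 0.0
```

Emit:
arm_command:
  deltas:
    - {"rx": 0,"ry": 0,"rz": 0,"dx": 0,"dy": 0,"dz": 0.001,"fingers": 0.0}
    - {"rx": 0,"ry": 0,"rz": 0,"dx": 0,"dy": 0,"dz": 0.001,"fingers": 0.0}

```text
time_s: 9.15
position: [0.3917, -0.3711, -0.0265]
tool_rot: [[0.963, 0.27, -0.0], [0.27, -0.963, 0.0], [-0.0, -0.0, -1.0]]
ft_force: [1.3, -0.9, 0.3]
grip_width: -0.0001
gripper_force: 0.0
```

Emit:
arm_command:
  deltas:
    - {"rx": 0,"ry": 0,"rz": 0,"dx": 0,"dy": 0,"dz": 0.001,"fingers": 0.0}
    - {"rx": 0,"ry": 0,"rz": 0,"dx": 0,"dy": 0,"dz": 0.001,"fingers": 0.0}

```text
time_s: 9.35
position: [0.3917, -0.3711, -0.0285]
tool_rot: [[0.963, 0.27, -0.0], [0.27, -0.963, 0.0], [-0.0, -0.0, -1.0]]
ft_force: [0.3, -0.6, 0.2]
grip_width: -0.0002
gripper_force: 0.0
```

Emit:
arm_command:
  deltas:
    - {"rx": 0,"ry": 0,"rz": 0,"dx": 0,"dy": 0,"dz": 0.001,"fingers": 0.0}
    - {"rx": 0,"ry": 0,"rz": 0,"dx": 0,"dy": 0,"dz": 0.001,"fingers": 0.0}

```text
time_s: 9.55
position: [0.3918, -0.3712, -0.0288]
tool_rot: [[0.963, 0.271, 0.0], [0.271, -0.963, -0.001], [0.0, 0.001, -1.0]]
ft_force: [-6.0, 6.4, 28.8]
grip_width: 0.0005
gripper_force: 14.7
```

Bench contact is at a reported z of −28.7 mm, so real tip z = reported z + 28.7 mm, which matches the lens contact. With the tips now at z=0, I'll check for a sideways bias.

```bash
python3 - <<'E'
from h import *
s=env.get_image("scene");st=env.observe();p=st["position"].copy();p[2]=0
c=proj(s,p).astype(int);o=c-[14,20];im=cv2.resize(s["color"][o[1]:o[1]+28,o[0]:o[0]+32],(640,560),interpolation=cv2.INTER_CUBIC)
for d,k in(((0,0,0),(0,0,255)),((0,0,.019),(0,255,0)),((0,0,.04),(255,0,0))):
    u=proj(s,p+d);print(u);cv2.circle(im,tuple(int(q) for q in ((u-o+.5)*20)),4,k,-1)
for d in((.01,0,0),(0,.01,0)): print(d,proj(s,p+d)-proj(s,p))
cv2.imwrite("pics/l6.png",im)
E
```

```text
[219.1815 250.5612]
[218.1024 248.2054]
[216.8838 245.5454]
(0.01, 0, 0) [1.4476 2.1871]
(0, 0.01, 0) [ 2.5722 -1.563 ]
```

View pics/l6.png

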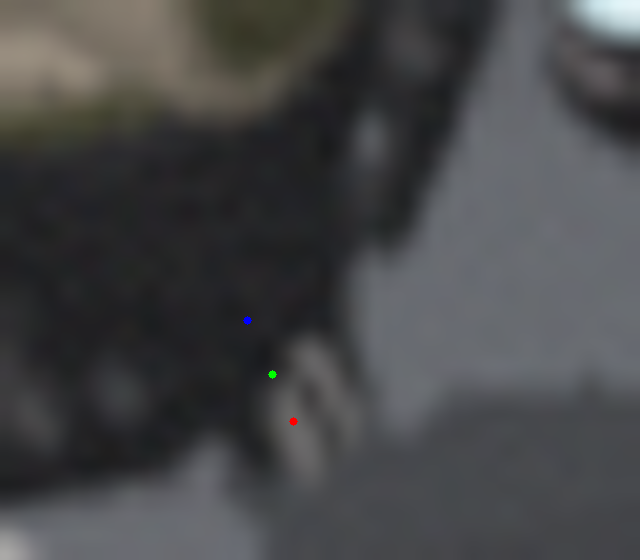

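There's no sideways bias: pad tips at (325,460) against (339,458) expected. Back to the loupe with tips at 16 mm.

Emit:
arm_command:
  deltas:
    - {"rx": 0,"ry": 0,"rz": 0,"dx": 0,"dy": 0,"dz": -0.02,"fingers": 0.0}
    - {"rx": 0,"ry": 0,"rz": 0,"dx": 0,"dy": 0,"dz": -0.03,"fingers": 0.06}
    - {"rx": 0,"ry": 0,"rz": 0,"dx": 0,"dy": 0,"dz": -0.03,"fingers": 0.06}
    - {"rx": 0,"ry": 0,"rz": 0,"dx": 0,"dy": -0.03,"dz": 0,"fingers": 0.06}
    - {"rx": 0,"ry": 0,"rz": 0,"dx": 0,"dy": -0.03,"dz": 0,"fingers": 0.06}
    - {"rx": 0,"ry": 0,"rz": 0,"dx": 0,"dy": -0.0297,"dz": 0,"fingers": 0.06}
    - {"rx": 0,"ry": 0,"rz": 0,"dx": 0,"dy": 0,"dz": 0.02,"fingers": 0.06}
    - {"rx": 0,"ry": 0,"rz": 0,"dx": 0,"dy": 0,"dz": 0.02,"fingers": 0.06}
    - {"rx": 0,"ry": 0,"rz": 0,"dx": 0,"dy": 0,"dz": 0.012,"fingers": 0.06}
    - {"rx": 0,"ry": 0,"rz": 0,"dx": 0,"dy": 0,"dz": 0.01,"fingers": 0.06}
  squeeze: 25

```text
time_s: 10.6
position: [0.3674, -0.2846, -0.013]
tool_rot: [[0.963, 0.27, -0.0], [0.27, -0.963, 0.0], [-0.0, -0.0, -1.0]]
ft_force: [-0.3, -0.0, -0.8]
grip_width: 0.06
gripper_force: 0.0
```

Emit:
arm_command:
  deltas:
    - {"rx": 0,"ry": 0,"rz": 0,"dx": 0,"dy": 0,"dz": 0,"fingers": 0.018}
    - {"rx": 0,"ry": 0,"rz": 0,"dx": 0,"dy": 0,"dz": 0,"fingers": 0.018}
    - {"rx": 0,"ry": 0,"rz": 0,"dx": 0,"dy": 0,"dz": 0,"fingers": 0.018}
    - {"rx": 0,"ry": 0,"rz": 0,"dx": 0,"dy": 0,"dz": 0,"fingers": 0.018}
    - {"rx": 0,"ry": 0,"rz": 0,"dx": 0,"dy": 0,"dz": 0,"fingers": 0.018}
    - {"rx": 0,"ry": 0,"rz": 0,"dx": 0,"dy": 0,"dz": 0,"fingers": 0.018}

```text
time_s: 11.2
position: [0.3677, -0.285, -0.0119]
tool_rot: [[0.963, 0.27, 0.001], [0.27, -0.963, -0.001], [0.0, 0.001, -1.0]]
ft_force: [-0.1, 0.3, 6.5]
grip_width: 0.0267
gripper_force: 25.1
```

Gripped at 26.7 mm and 25 N. Lift and carry it to the loupe insert.

Emit:
arm_command:
  deltas:
    - {"rx": 0,"ry": 0,"rz": 0,"dx": 0,"dy": 0,"dz": -0.01,"fingers": 0.018}
    - {"rx": 0,"ry": 0,"rz": 0,"dx": 0,"dy": 0,"dz": -0.02,"fingers": 0.018}
    - {"rx": 0,"ry": 0,"rz": 0,"dx": 0,"dy": 0,"dz": -0.02,"fingers": 0.018}
    - {"rx": 0,"ry": 0,"rz": 0,"dx": 0,"dy": 0,"dz": -0.02,"fingers": 0.018}
    - {"rx": 0,"ry": 0,"rz": 0,"dx": 0.0074,"dy": -0.01485,"dz": -0.01,"fingers": 0.018}
    - {"rx": 0,"ry": 0,"rz": 0,"dx": 0.0148,"dy": -0.0297,"dz": 0,"fingers": 0.018}
    - {"rx": 0,"ry": 0,"rz": 0,"dx": 0.0148,"dy": -0.0297,"dz": 0,"fingers": 0.018}
    - {"rx": 0,"ry": 0,"rz": 0,"dx": 0.0148,"dy": -0.0297,"dz": 0,"fingers": 0.018}
    - {"rx": 0,"ry": 0,"rz": 0,"dx": 0.0148,"dy": -0.0297,"dz": 0,"fingers": 0.018}
    - {"rx": 0,"ry": 0,"rz": 0,"dx": 0.0148,"dy": -0.0297,"dz": 0,"fingers": 0.018}

```text
time_s: 12.2
position: [0.4011, -0.103, 0.0676]
tool_rot: [[0.963, 0.27, -0.001], [0.27, -0.963, 0.001], [-0.001, -0.001, -1.0]]
ft_force: [0.7, 0.6, -0.8]
grip_width: 0.0267
gripper_force: 24.7
```

Emit:
arm_command:
  deltas:
    - {"rx": 0,"ry": 0,"rz": 0,"dx": 0.0148,"dy": -0.0297,"dz": 0,"fingers": 0.018}
    - {"rx": 0,"ry": 0,"rz": 0,"dx": 0.0148,"dy": -0.0297,"dz": 0,"fingers": 0.018}
    - {"rx": 0,"ry": 0,"rz": 0,"dx": 0.0148,"dy": -0.0297,"dz": 0,"fingers": 0.018}
    - {"rx": 0,"ry": 0,"rz": 0,"dx": 0.0148,"dy": -0.0297,"dz": 0,"fingers": 0.018}
    - {"rx": 0,"ry": 0,"rz": 0,"dx": 0.0148,"dy": -0.0297,"dz": 0,"fingers": 0.018}
    - {"rx": 0,"ry": 0,"rz": 0,"dx": 0.0148,"dy": -0.0297,"dz": 0,"fingers": 0.018}
    - {"rx": 0,"ry": 0,"rz": 0,"dx": 0.0148,"dy": -0.0297,"dz": 0,"fingers": 0.018}
    - {"rx": 0,"ry": 0,"rz": 0,"dx": 0.0148,"dy": -0.0297,"dz": 0,"fingers": 0.018}
    - {"rx": 0,"ry": 0,"rz": 0,"dx": 0.0148,"dy": -0.0297,"dz": 0,"fingers": 0.018}
    - {"rx": 0,"ry": 0,"rz": 0,"dx": 0.0148,"dy": -0.0297,"dz": 0,"fingers": 0.018}
    - {"rx": 0,"ry": 0,"rz": 0,"dx": 0.0148,"dy": -0.0297,"dz": 0,"fingers": 0.018}
    - {"rx": 0,"ry": 0,"rz": 0,"dx": 0.0148,"dy": -0.0297,"dz": 0,"fingers": 0.018}

```text
time_s: 13.4
position: [0.475, 0.2877, 0.0675]
tool_rot: [[0.963, 0.271, -0.001], [0.271, -0.963, -0.0], [-0.001, 0.0, -1.0]]
ft_force: [-0.5, -1.8, -0.9]
grip_width: 0.0269
gripper_force: 24.7
```

Emit:
arm_command:
  deltas:
    - {"rx": 0,"ry": 0,"rz": 0,"dx": 0.0148,"dy": -0.0297,"dz": 0,"fingers": 0.018}
    - {"rx": 0,"ry": 0,"rz": 0,"dx": 0.0148,"dy": -0.0297,"dz": 0,"fingers": 0.018}
    - {"rx": 0,"ry": 0,"rz": 0,"dx": 0.0148,"dy": -0.0297,"dz": 0,"fingers": 0.018}
    - {"rx": 0,"ry": 0,"rz": 0,"dx": 0.0148,"dy": -0.0297,"dz": 0,"fingers": 0.018}
    - {"rx": 0,"ry": 0,"rz": 0,"dx": 0.0074,"dy": -0.01485,"dz": 0,"fingers": 0.018}
    - {"rx": 0,"ry": 0,"rz": 0,"dx": 0,"dy": 0,"dz": 0,"fingers": 0.018}
    - {"rx": 0,"ry": 0,"rz": 0,"dx": 0,"dy": 0,"dz": 0,"fingers": 0.018}

```text
time_s: 14.1
position: [0.5031, 0.4322, 0.0672]
tool_rot: [[0.963, 0.271, -0.001], [0.271, -0.963, -0.001], [-0.002, 0.001, -1.0]]
ft_force: [0.2, -1.0, -0.1]
grip_width: 0.027
gripper_force: 24.8
```

Emit:
arm_command:
  deltas:
    - {"rx": 0,"ry": 0,"rz": 0,"dx": 0.0015,"dy": 0,"dz": 0.02,"fingers": 0.018}
    - {"rx": 0,"ry": 0,"rz": 0,"dx": 0,"dy": 0,"dz": 0.02,"fingers": 0.018}
    - {"rx": 0,"ry": 0,"rz": 0,"dx": 0,"dy": 0,"dz": 0.015,"fingers": 0.018}
    - {"rx": 0,"ry": 0,"rz": 0,"dx": 0,"dy": 0,"dz": 0.008,"fingers": 0.018}
    - {"rx": 0,"ry": 0,"rz": 0,"dx": 0,"dy": 0,"dz": 0.004,"fingers": 0.018}
    - {"rx": 0,"ry": 0,"rz": 0,"dx": 0,"dy": 0,"dz": 0.003,"fingers": 0.018}
    - {"rx": 0,"ry": 0,"rz": 0,"dx": 0,"dy": 0,"dz": 0.002,"fingers": 0.018}
    - {"rx": 0,"ry": 0,"rz": 0,"dx": 0,"dy": 0,"dz": 0.001,"fingers": 0.018}

```text
time_s: 14.9
position: [0.5059, 0.4328, -0.005]
tool_rot: [[0.963, 0.27, 0.001], [0.27, -0.963, 0.0], [0.001, -0.0, -1.0]]
ft_force: [-0.1, -0.4, -0.9]
grip_width: 0.0267
gripper_force: 24.8
```

Emit:
arm_command:
  deltas:
    - {"rx": 0,"ry": 0,"rz": 0,"dx": 0,"dy": 0,"dz": 0.001,"fingers": 0.018}
    - {"rx": 0,"ry": 0,"rz": 0,"dx": 0,"dy": 0,"dz": 0.0005,"fingers": 0.018}

```text
time_s: 15.1
position: [0.5059, 0.4329, -0.0058]
tool_rot: [[0.963, 0.27, 0.001], [0.27, -0.963, 0.0], [0.001, -0.0, -1.0]]
ft_force: [-2.3, -2.7, 7.3]
grip_width: 0.0269
gripper_force: 25.4
```

Loupe is on the floor at 7 N. Release, rise, then go to the pliers.

Emit:
arm_command:
  deltas:
    - {"rx": 0,"ry": 0,"rz": 0,"dx": 0,"dy": 0,"dz": 0,"fingers": 0.055}
    - {"rx": 0,"ry": 0,"rz": 0,"dx": 0,"dy": 0,"dz": 0,"fingers": 0.055}
    - {"rx": 0,"ry": 0,"rz": 0,"dx": 0,"dy": 0,"dz": 0,"fingers": 0.055}
    - {"rx": 0,"ry": 0,"rz": 0,"dx": 0,"dy": 0,"dz": 0,"fingers": 0.055}
    - {"rx": 0,"ry": 0,"rz": 0,"dx": 0,"dy": 0,"dz": -0.02,"fingers": 0.055}
    - {"rx": 0,"ry": 0,"rz": 0,"dx": 0,"dy": 0,"dz": -0.025,"fingers": 0.055}
    - {"rx": 0,"ry": 0,"rz": 0,"dx": 0,"dy": 0,"dz": -0.025,"fingers": 0.055}
    - {"rx": 0,"ry": 0,"rz": 0,"dx": -0.0331,"dy": 0.0217,"dz": 0,"fingers": 0.055}
    - {"rx": 0,"ry": 0,"rz": 0,"dx": -0.0331,"dy": 0.0217,"dz": 0,"fingers": 0.055}
    - {"rx": 0,"ry": 0,"rz": 0,"dx": -0.0331,"dy": 0.0217,"dz": 0,"fingers": 0.055}
    - {"rx": 0,"ry": 0,"rz": 0,"dx": -0.0331,"dy": 0.0217,"dz": 0,"fingers": 0.055}
    - {"rx": 0,"ry": 0,"rz": 0,"dx": -0.0331,"dy": 0.0217,"dz": 0,"fingers": 0.055}

```text
time_s: 16.3
position: [0.3746, 0.2825, 0.0632]
tool_rot: [[0.963, 0.271, 0.0], [0.271, -0.963, 0.0], [0.0, 0.0, -1.0]]
ft_force: [0.6, 0.2, 0.3]
grip_width: 0.055
gripper_force: 0.0
```

Emit:
arm_command:
  deltas:
    - {"rx": 0,"ry": 0,"rz": 0.135,"dx": 0,"dy": 0,"dz": 0,"fingers": 0.05}
    - {"rx": 0,"ry": 0,"rz": 0.135,"dx": 0,"dy": 0,"dz": 0,"fingers": 0.05}
    - {"rx": 0,"ry": 0,"rz": 0.135,"dx": 0,"dy": 0,"dz": 0,"fingers": 0.05}
    - {"rx": 0,"ry": 0,"rz": 0.135,"dx": 0,"dy": 0,"dz": 0,"fingers": 0.05}
    - {"rx": 0,"ry": 0,"rz": 0.135,"dx": 0,"dy": 0,"dz": 0,"fingers": 0.05}
    - {"rx": 0,"ry": 0,"rz": 0,"dx": 0,"dy": 0,"dz": 0,"fingers": 0.05}
    - {"rx": 0,"ry": 0,"rz": 0,"dx": 0,"dy": 0,"dz": 0,"fingers": 0.05}

```text
time_s: 17.0
position: [0.3758, 0.2836, 0.0632]
tool_rot: [[0.922, -0.387, 0.0], [-0.387, -0.922, 0.0], [0.0, -0.0, -1.0]]
ft_force: [0.7, -0.2, 0.2]
grip_width: 0.0499
gripper_force: 0.0
```

```bash
cat > chk.py <<'E'
import sys
from fit import *
R=np.load("R.npy",allow_pickle=True).item()
s=env.get_image("scene");t=env.get_image("top")
st=env.observe();print(st["time_s"],st["position"],np.degrees(np.arctan2(st["tool_rot"][1,0],st["tool_rot"][0,0])),st["grip_width"],st["q"])
for a in sys.argv[1:]:
    k,ref=a.split(":");m=M[k].copy();dz=.006 if ref.startswith("foam") else 0;m[:,2]+=dz
    v=R[ref]
    for n,pics in(("t",[t]),("s",[s]),("ts",[t,s])):
        f,e=fit(m,v,pics,r=.02,a=.3);print(k,n,f,"minus ref",(f-v)*[1000,1000,1],round(e/len(pics),3))
E
python3 chk.py loupe:foam_loupe pliers:pliers
```

```text
17.1 [0.3757 0.2836 0.0632] -22.83618996623698 0.050100457050825775 [ 22.5886  23.4069  98.6885   0.0001  57.9    135.4247]
loupe t [0.5052 0.4308 0.0055] minus ref [ 0.4453 -1.1087  0.2267] 1.657
loupe s [ 0.5088  0.4296 -0.0676] minus ref [ 4.0587 -2.3132  0.1536] 2.11
loupe ts [ 0.5062  0.4305 -0.463 ] minus ref [ 1.4792 -1.4008 -0.2418] 1.836
pliers t [ 0.3738  0.2831 -0.3612] minus ref [-2.5518 -0.8119  0.0395] 0.973
pliers s [ 0.3764  0.2836 -0.406 ] minus ref [ 0.0641 -0.3091 -0.0053] 1.926
pliers ts [ 0.3768  0.2831 -0.406 ] minus ref [ 0.4442 -0.7862 -0.0054] 1.43
```

Loupe is seated within about 2 mm of its origin. Now descend on the pliers' joint and grip.

Emit:
arm_command:
  deltas:
    - {"rx": 0,"ry": 0,"rz": 0,"dx": 0,"dy": 0,"dz": 0.025,"fingers": 0.05}
    - {"rx": 0,"ry": 0,"rz": 0,"dx": 0,"dy": 0,"dz": 0.025,"fingers": 0.05}
    - {"rx": 0,"ry": 0,"rz": 0,"dx": 0,"dy": 0,"dz": 0.02,"fingers": 0.05}
    - {"rx": 0,"ry": 0,"rz": 0,"dx": 0,"dy": 0,"dz": 0.012,"fingers": 0.05}
    - {"rx": 0,"ry": 0,"rz": 0,"dx": 0,"dy": 0,"dz": 0.005,"fingers": 0.05}
    - {"rx": 0,"ry": 0,"rz": 0,"dx": 0,"dy": 0,"dz": 0,"fingers": 0.01}
    - {"rx": 0,"ry": 0,"rz": 0,"dx": 0,"dy": 0,"dz": 0,"fingers": 0.01}
    - {"rx": 0,"ry": 0,"rz": 0,"dx": 0,"dy": 0,"dz": 0,"fingers": 0.01}
    - {"rx": 0,"ry": 0,"rz": 0,"dx": 0,"dy": 0,"dz": 0,"fingers": 0.01}
    - {"rx": 0,"ry": 0,"rz": 0,"dx": 0,"dy": 0,"dz": 0,"fingers": 0.01}
    - {"rx": 0,"ry": 0,"rz": 0,"dx": 0,"dy": 0,"dz": 0,"fingers": 0.01}
  squeeze: 50

```text
time_s: 18.2
position: [0.3761, 0.2838, -0.0231]
tool_rot: [[0.921, -0.39, 0.001], [-0.39, -0.921, 0.001], [0.001, -0.001, -1.0]]
ft_force: [-1.0, -1.0, 6.8]
grip_width: 0.0156
gripper_force: 49.1
```

Emit:
arm_command:
  deltas:
    - {"rx": 0,"ry": 0,"rz": 0,"dx": 0,"dy": 0,"dz": -0.01,"fingers": 0.01}
    - {"rx": 0,"ry": 0,"rz": 0,"dx": 0,"dy": 0,"dz": -0.02,"fingers": 0.01}
    - {"rx": 0,"ry": 0,"rz": 0,"dx": 0,"dy": 0,"dz": -0.02,"fingers": 0.01}
    - {"rx": 0,"ry": 0,"rz": 0,"dx": 0.024,"dy": -0.0091,"dz": -0.01,"fingers": 0.01}
    - {"rx": 0,"ry": 0,"rz": 0,"dx": 0.024,"dy": -0.0091,"dz": 0,"fingers": 0.01}
    - {"rx": 0,"ry": 0,"rz": 0,"dx": 0.024,"dy": -0.0091,"dz": 0,"fingers": 0.01}
    - {"rx": 0,"ry": 0,"rz": 0,"dx": 0.024,"dy": -0.0091,"dz": 0,"fingers": 0.01}
    - {"rx": 0,"ry": 0,"rz": 0,"dx": 0.024,"dy": -0.0091,"dz": 0,"fingers": 0.01}
    - {"rx": 0,"ry": 0,"rz": 0,"dx": 0.024,"dy": -0.0091,"dz": 0,"fingers": 0.01}
    - {"rx": 0,"ry": 0,"rz": 0,"dx": 0.024,"dy": -0.0091,"dz": 0,"fingers": 0.01}
    - {"rx": 0,"ry": 0,"rz": 0,"dx": 0.024,"dy": -0.0091,"dz": 0,"fingers": 0.01}
    - {"rx": 0,"ry": 0,"rz": 0,"dx": 0.024,"dy": -0.0091,"dz": 0,"fingers": 0.01}

```text
time_s: 19.4
position: [0.6074, 0.2745, 0.0368]
tool_rot: [[0.921, -0.39, 0.0], [-0.39, -0.921, 0.0], [0.0, -0.0, -1.0]]
ft_force: [-0.0, -0.3, -1.4]
grip_width: 0.0154
gripper_force: 48.9
```

Emit:
arm_command:
  deltas:
    - {"rx": 0,"ry": 0,"rz": -0.1,"dx": 0,"dy": 0,"dz": 0,"fingers": 0.01}
    - {"rx": 0,"ry": 0,"rz": -0.13,"dx": 0,"dy": 0,"dz": 0,"fingers": 0.01}
    - {"rx": 0,"ry": 0,"rz": -0.13,"dx": 0,"dy": 0,"dz": 0,"fingers": 0.01}
    - {"rx": 0,"ry": 0,"rz": -0.13,"dx": 0,"dy": 0,"dz": 0,"fingers": 0.01}
    - {"rx": 0,"ry": 0,"rz": -0.07,"dx": 0,"dy": 0,"dz": 0,"fingers": 0.01}
    - {"rx": 0,"ry": 0,"rz": 0,"dx": 0,"dy": 0,"dz": 0,"fingers": 0.01}
    - {"rx": 0,"ry": 0,"rz": 0,"dx": 0,"dy": 0,"dz": 0,"fingers": 0.01}

```text
time_s: 20.1
position: [0.6065, 0.2746, 0.0365]
tool_rot: [[0.988, 0.156, 0.0], [0.156, -0.988, 0.0], [0.0, -0.0, -1.0]]
ft_force: [0.5, 0.4, -1.4]
grip_width: 0.0155
gripper_force: 49.0
```

```bash
python3 - <<'E'
from fit import *
R=np.load("R.npy",allow_pickle=True).item()
s=env.get_image("scene");t=env.get_image("top")
m=M["pliers"].copy();m[:,2]+=.0596;v=R["foam_pliers"]
for n,p in(("t",[t]),("s",[s]),("ts",[t,s])):print(n,fit(m,v,p,r=.02,a=.3))
cv2.imwrite("pics/p1.png",np.hstack([cv2.resize(q["color"][c[1]-30:c[1]+30,c[0]-30:c[0]+30],(400,400),interpolation=cv2.INTER_CUBIC) for q in(s,t) for c in[proj(q,(v[0],v[1],.05)).astype(int)]]))
E
```

```text
t (array([0.594 , 0.2616, 0.005 ]), np.float64(1.5189913511276245))
s (array([0.6027, 0.2655, 0.4614]), np.float64(1.8225630521774292))
ts (array([0.5957, 0.2628, 0.032 ]), np.float64(3.1233980655670166))
```

View pics/p1.png

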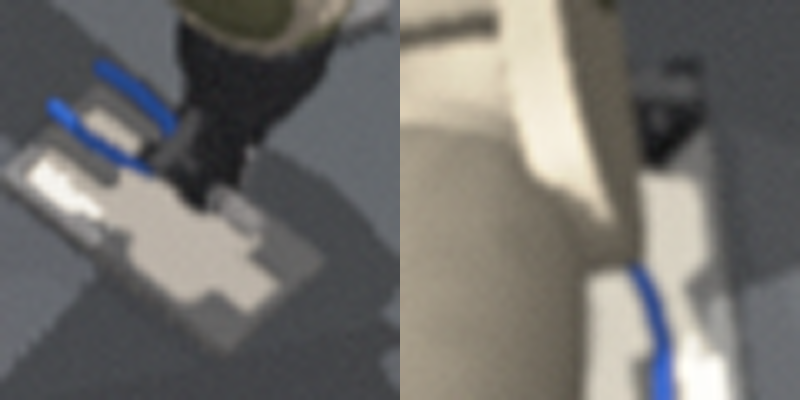

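The pliers hang level, with the handles in line with their slots. Lower them.

Emit:
arm_command:
  deltas:
    - {"rx": 0,"ry": 0,"rz": 0,"dx": 0,"dy": 0,"dz": 0.02,"fingers": 0.01}
    - {"rx": 0,"ry": 0,"rz": 0,"dx": 0,"dy": 0,"dz": 0.015,"fingers": 0.01}
    - {"rx": 0,"ry": 0,"rz": 0,"dx": 0,"dy": 0,"dz": 0.01,"fingers": 0.01}
    - {"rx": 0,"ry": 0,"rz": 0,"dx": 0,"dy": 0,"dz": 0.004,"fingers": 0.01}
    - {"rx": 0,"ry": 0,"rz": 0,"dx": 0,"dy": 0,"dz": 0.002,"fingers": 0.01}
    - {"rx": 0,"ry": 0,"rz": 0,"dx": 0,"dy": 0,"dz": 0.001,"fingers": 0.01}

```text
time_s: 20.8
position: [0.6068, 0.2747, -0.0156]
tool_rot: [[0.987, 0.158, 0.001], [0.158, -0.987, 0.0], [0.001, -0.0, -1.0]]
ft_force: [-0.4, -0.4, -0.7]
grip_width: 0.0157
gripper_force: 49.0
```

Emit:
arm_command:
  deltas:
    - {"rx": 0,"ry": 0,"rz": 0,"dx": 0,"dy": 0,"dz": 0.001,"fingers": 0.01}
    - {"rx": 0,"ry": 0,"rz": 0,"dx": 0,"dy": 0,"dz": 0.001,"fingers": 0.01}

```text
time_s: 21.0
position: [0.6069, 0.2747, -0.0171]
tool_rot: [[0.987, 0.158, 0.001], [0.158, -0.987, 0.0], [0.001, -0.0, -1.0]]
ft_force: [-3.2, -1.1, 9.9]
grip_width: 0.0155
gripper_force: 50.0
```

Contact came at the expected height (10 N). Release, rise, go to the caliper.

Emit:
arm_command:
  deltas:
    - {"rx": 0,"ry": 0,"rz": 0,"dx": 0,"dy": 0,"dz": 0,"fingers": 0.03}
    - {"rx": 0,"ry": 0,"rz": 0,"dx": 0,"dy": 0,"dz": 0,"fingers": 0.03}
    - {"rx": 0,"ry": 0,"rz": 0,"dx": 0,"dy": 0,"dz": 0,"fingers": 0.03}
    - {"rx": 0,"ry": 0,"rz": 0,"dx": 0,"dy": 0,"dz": -0.01,"fingers": 0.03}
    - {"rx": 0,"ry": 0,"rz": 0,"dx": 0,"dy": 0,"dz": -0.02,"fingers": 0.03}
    - {"rx": 0,"ry": 0,"rz": 0,"dx": 0,"dy": 0,"dz": -0.025,"fingers": 0.05}
    - {"rx": 0,"ry": 0,"rz": 0,"dx": 0,"dy": 0,"dz": -0.025,"fingers": 0.055}
    - {"rx": 0,"ry": 0,"rz": 0,"dx": -0.0241,"dy": 0.01673,"dz": 0,"fingers": 0.055}
    - {"rx": 0,"ry": 0,"rz": 0,"dx": -0.0241,"dy": 0.01673,"dz": 0,"fingers": 0.055}
    - {"rx": 0,"ry": 0,"rz": 0,"dx": -0.0241,"dy": 0.01673,"dz": 0,"fingers": 0.055}
    - {"rx": 0,"ry": 0,"rz": 0,"dx": -0.0241,"dy": 0.01673,"dz": 0,"fingers": 0.055}
    - {"rx": 0,"ry": 0,"rz": 0,"dx": -0.0241,"dy": 0.01673,"dz": 0,"fingers": 0.055}

```text
time_s: 22.2
position: [0.5001, 0.1723, 0.0629]
tool_rot: [[0.987, 0.158, 0.001], [0.158, -0.987, 0.0], [0.001, 0.0, -1.0]]
ft_force: [0.2, 0.2, -0.6]
grip_width: 0.0552
gripper_force: 0.0
```

Emit:
arm_command:
  deltas:
    - {"rx": 0,"ry": 0,"rz": 0,"dx": -0.0241,"dy": 0.01673,"dz": 0,"fingers": 0.055}
    - {"rx": 0,"ry": 0,"rz": 0,"dx": -0.0241,"dy": 0.01673,"dz": 0,"fingers": 0.055}
    - {"rx": 0,"ry": 0,"rz": 0,"dx": -0.0241,"dy": 0.01673,"dz": 0,"fingers": 0.055}
    - {"rx": 0,"ry": 0,"rz": 0,"dx": 0,"dy": 0,"dz": 0,"fingers": 0.055}
    - {"rx": 0,"ry": 0,"rz": 0,"dx": 0,"dy": 0,"dz": 0,"fingers": 0.055}

```text
time_s: 22.7
position: [0.438, 0.1118, 0.063]
tool_rot: [[0.988, 0.157, 0.002], [0.157, -0.988, 0.0], [0.002, 0.0, -1.0]]
ft_force: [-0.5, 0.5, 0.4]
grip_width: 0.055
gripper_force: 0.0
```

```bash
python3 chk.py pliers:foam_pliers caliper:caliper
```

```text
22.8 [0.4383 0.1123 0.0626] 9.112124005545375 0.05465104181624415 [ -0.6874  21.9523 101.541    0.006   56.4179  80.1972]
pliers t [0.6083 0.2698 0.0983] minus ref [ 1.6619 -4.9187 -0.0632] 1.292
pliers s [0.5953 0.2676 0.2676] minus ref [-11.3508  -7.127    0.106 ] 1.812
pliers ts [0.6099 0.2698 0.0975] minus ref [ 3.1823 -4.9224 -0.0641] 1.541
caliper t [0.4585 0.0913 0.1171] minus ref [ 19.9994 -19.9994  -0.0358] 1.008
caliper s [0.4404 0.1094 0.1432] minus ref [ 1.9031 -1.9402 -0.0097] 2.0
caliper ts [0.4404 0.1076 0.1289] minus ref [ 1.8323 -3.7443 -0.0241] 1.309
```

Emit:
arm_command:
  deltas:
    - {"rx": 0,"ry": 0,"rz": 0,"dx": 0,"dy": 0,"dz": 0.025,"fingers": 0.055}
    - {"rx": 0,"ry": 0,"rz": 0,"dx": 0,"dy": 0,"dz": 0.025,"fingers": 0.055}
    - {"rx": 0,"ry": 0,"rz": 0,"dx": 0,"dy": 0,"dz": 0.02,"fingers": 0.055}
    - {"rx": 0,"ry": 0,"rz": 0,"dx": 0,"dy": 0,"dz": 0.01,"fingers": 0.055}
    - {"rx": 0,"ry": 0,"rz": 0,"dx": 0,"dy": 0,"dz": 0.005,"fingers": 0.055}
    - {"rx": 0,"ry": 0,"rz": 0,"dx": 0,"dy": 0,"dz": 0,"fingers": 0.02}
    - {"rx": 0,"ry": 0,"rz": 0,"dx": 0,"dy": 0,"dz": 0,"fingers": 0.02}
    - {"rx": 0,"ry": 0,"rz": 0,"dx": 0,"dy": 0,"dz": 0,"fingers": 0.02}
    - {"rx": 0,"ry": 0,"rz": 0,"dx": 0,"dy": 0,"dz": 0,"fingers": 0.02}
    - {"rx": 0,"ry": 0,"rz": 0,"dx": 0,"dy": 0,"dz": 0,"fingers": 0.02}
    - {"rx": 0,"ry": 0,"rz": 0,"dx": 0,"dy": 0,"dz": 0,"fingers": 0.02}
  squeeze: 50

```text
time_s: 23.9
position: [0.438, 0.1121, -0.022]
tool_rot: [[0.987, 0.158, 0.002], [0.158, -0.987, 0.0], [0.002, 0.0, -1.0]]
ft_force: [0.6, 0.2, 6.9]
grip_width: 0.028
gripper_force: 49.7
```

Emit:
arm_command:
  deltas:
    - {"rx": 0,"ry": 0,"rz": 0,"dx": 0,"dy": 0,"dz": -0.01,"fingers": 0.02}
    - {"rx": 0,"ry": 0,"rz": 0,"dx": 0,"dy": 0,"dz": -0.02,"fingers": 0.02}
    - {"rx": 0,"ry": 0,"rz": 0,"dx": 0,"dy": 0,"dz": -0.02,"fingers": 0.02}
    - {"rx": 0,"ry": 0,"rz": 0,"dx": 0,"dy": 0.01,"dz": -0.015,"fingers": 0.02}
    - {"rx": 0,"ry": 0,"rz": 0,"dx": -0.0016,"dy": 0.02,"dz": 0,"fingers": 0.02}
    - {"rx": 0,"ry": 0,"rz": 0,"dx": -0.0016,"dy": 0.03,"dz": 0,"fingers": 0.02}
    - {"rx": 0,"ry": 0,"rz": 0,"dx": -0.0016,"dy": 0.03,"dz": 0,"fingers": 0.02}
    - {"rx": 0,"ry": 0,"rz": 0,"dx": -0.0016,"dy": 0.03,"dz": 0,"fingers": 0.02}
    - {"rx": 0,"ry": 0,"rz": 0,"dx": -0.0016,"dy": 0.03,"dz": 0,"fingers": 0.02}
    - {"rx": 0,"ry": 0,"rz": 0,"dx": -0.0016,"dy": 0.03,"dz": 0,"fingers": 0.02}
    - {"rx": 0,"ry": 0,"rz": 0,"dx": -0.0016,"dy": 0.03,"dz": 0,"fingers": 0.02}
    - {"rx": 0,"ry": 0,"rz": 0,"dx": -0.0016,"dy": 0.03,"dz": 0,"fingers": 0.02}

```text
time_s: 25.1
position: [0.4625, -0.1283, 0.0428]
tool_rot: [[0.987, 0.158, 0.0], [0.158, -0.987, -0.0], [0.0, 0.0, -1.0]]
ft_force: [0.9, 0.3, -0.8]
grip_width: 0.0284
gripper_force: 49.3
```

Emit:
arm_command:
  deltas:
    - {"rx": 0,"ry": 0,"rz": 0,"dx": -0.0016,"dy": 0.03,"dz": 0,"fingers": 0.02}
    - {"rx": 0,"ry": 0,"rz": 0,"dx": -0.0016,"dy": 0.03,"dz": 0,"fingers": 0.02}
    - {"rx": 0,"ry": 0,"rz": 0,"dx": -0.0016,"dy": 0.03,"dz": 0,"fingers": 0.02}
    - {"rx": 0,"ry": 0,"rz": 0,"dx": -0.0016,"dy": 0.03,"dz": 0,"fingers": 0.02}
    - {"rx": 0,"ry": 0,"rz": 0,"dx": -0.0016,"dy": 0.03,"dz": 0,"fingers": 0.02}
    - {"rx": 0,"ry": 0,"rz": 0,"dx": -0.0016,"dy": 0.03,"dz": 0,"fingers": 0.02}
    - {"rx": 0,"ry": 0,"rz": 0,"dx": -0.0016,"dy": 0.03,"dz": 0,"fingers": 0.02}
    - {"rx": 0,"ry": 0,"rz": 0,"dx": -0.0016,"dy": 0.03,"dz": 0,"fingers": 0.02}
    - {"rx": 0,"ry": 0,"rz": 0,"dx": -0.0016,"dy": 0.03,"dz": 0,"fingers": 0.02}
    - {"rx": 0,"ry": 0,"rz": 0,"dx": -0.0016,"dy": 0.0141,"dz": 0,"fingers": 0.02}
    - {"rx": 0,"ry": 0,"rz": 0,"dx": 0,"dy": 0,"dz": 0,"fingers": 0.02}

```text
time_s: 26.2
position: [0.4914, -0.4117, 0.0424]
tool_rot: [[0.988, 0.156, 0.0], [0.156, -0.988, -0.001], [0.0, 0.001, -1.0]]
ft_force: [0.3, 0.9, -1.3]
grip_width: 0.0281
gripper_force: 49.3
```

Emit:
arm_command:
  deltas:
    - {"rx": 0,"ry": 0,"rz": 0,"dx": 0.001,"dy": 0.0145,"dz": 0,"fingers": 0.02}
    - {"rx": 0,"ry": 0,"rz": 0,"dx": 0,"dy": 0.0145,"dz": 0,"fingers": 0.02}
    - {"rx": 0,"ry": 0,"rz": -0.033,"dx": 0,"dy": 0,"dz": 0,"fingers": 0.02}
    - {"rx": 0,"ry": 0,"rz": 0,"dx": 0,"dy": 0,"dz": 0,"fingers": 0.02}
    - {"rx": 0,"ry": 0,"rz": 0,"dx": 0,"dy": 0,"dz": 0.02,"fingers": 0.02}
    - {"rx": 0,"ry": 0,"rz": 0,"dx": 0,"dy": 0,"dz": 0,"fingers": 0.02}

```text
time_s: 26.8
position: [0.4965, -0.4364, 0.0203]
tool_rot: [[0.982, 0.191, -0.003], [0.191, -0.982, 0.004], [-0.002, -0.004, -1.0]]
ft_force: [0.6, -0.3, -0.9]
grip_width: 0.0281
gripper_force: 49.3
```

```bash
python3 - <<'E'
from fit import *
R=np.load("R.npy",allow_pickle=True).item()
s=env.get_image("scene");t=env.get_image("top");v=R["foam_caliper"];st=env.observe();print(st["position"],st["tool_rot"][:2,0])
m=M["caliper"].copy();m[:,2]+=st["position"][2]+.022;P=place(m,v)
o=[]
for q in(s,t):
    c=proj(q,(v[0],v[1],.04)).astype(int);im=cv2.resize(q["color"][c[1]-30:c[1]+30,c[0]-30:c[0]+30],(400,400),interpolation=cv2.INTER_CUBIC)
    for u in projn(q,P[::3]): cv2.circle(im,tuple(int(a) for a in (u-c+30.5)*6.667),1,(0,0,255),-1)
    o.append(im)
cv2.imwrite("pics/c1.png",np.hstack(o))
E
```

```text
[ 0.4973 -0.4378  0.0224] [0.9817 0.1907]
```

View pics/c1.png

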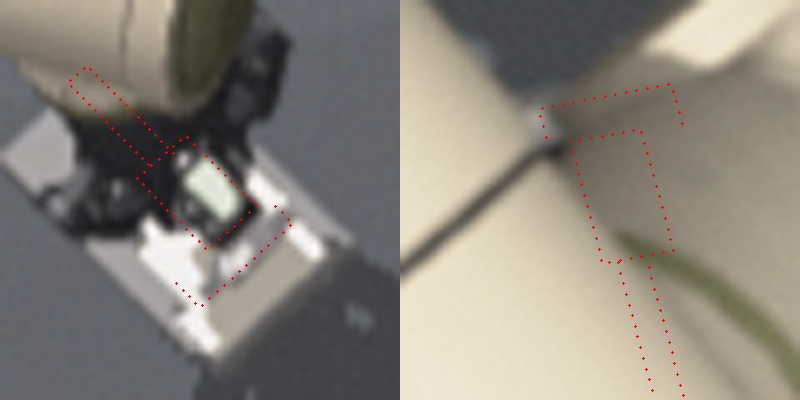

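The held caliper matches the expected outline: lower housing corners at (255,205) and (205,250). Lower it.

Emit:
arm_command:
  deltas:
    - {"rx": 0,"ry": 0,"rz": 0,"dx": 0,"dy": 0.0015,"dz": 0.012,"fingers": 0.02}
    - {"rx": 0,"ry": 0,"rz": 0,"dx": 0,"dy": 0,"dz": 0.012,"fingers": 0.02}
    - {"rx": 0,"ry": 0,"rz": 0,"dx": 0,"dy": 0,"dz": 0.006,"fingers": 0.02}
    - {"rx": 0,"ry": 0,"rz": 0,"dx": 0,"dy": 0,"dz": 0.003,"fingers": 0.02}
    - {"rx": 0,"ry": 0,"rz": 0,"dx": 0,"dy": 0,"dz": 0.001,"fingers": 0.02}

```text
time_s: 27.4
position: [0.4976, -0.4399, -0.0124]
tool_rot: [[0.982, 0.191, -0.0], [0.191, -0.982, 0.001], [-0.0, -0.001, -1.0]]
ft_force: [-0.2, -0.7, -1.6]
grip_width: 0.0283
gripper_force: 49.3
```

Emit:
arm_command:
  deltas:
    - {"rx": 0,"ry": 0,"rz": 0,"dx": 0,"dy": 0,"dz": 0.001,"fingers": 0.02}
    - {"rx": 0,"ry": 0,"rz": 0,"dx": 0,"dy": 0,"dz": 0.001,"fingers": 0.02}

```text
time_s: 27.6
position: [0.4978, -0.4402, -0.0136]
tool_rot: [[0.982, 0.191, 0.0], [0.191, -0.982, -0.001], [0.0, 0.001, -1.0]]
ft_force: [0.8, -0.4, -0.8]
grip_width: 0.028
gripper_force: 49.3
```

Emit:
arm_command:
  deltas:
    - {"rx": 0,"ry": 0,"rz": 0,"dx": 0,"dy": 0,"dz": 0.001,"fingers": 0.02}
    - {"rx": 0,"ry": 0,"rz": 0,"dx": 0,"dy": 0,"dz": 0.001,"fingers": 0.02}

```text
time_s: 27.8
position: [0.4977, -0.4401, -0.0157]
tool_rot: [[0.982, 0.191, 0.0], [0.191, -0.982, -0.0], [0.0, 0.0, -1.0]]
ft_force: [0.0, 0.4, -1.7]
grip_width: 0.0279
gripper_force: 49.3
```

Emit:
arm_command:
  deltas:
    - {"rx": 0,"ry": 0,"rz": 0,"dx": 0,"dy": 0,"dz": 0.0005,"fingers": 0.02}
    - {"rx": 0,"ry": 0,"rz": 0,"dx": 0,"dy": 0,"dz": 0.0005,"fingers": 0.02}

```text
time_s: 28.0
position: [0.4977, -0.4401, -0.016]
tool_rot: [[0.982, 0.191, 0.0], [0.191, -0.982, -0.0], [0.0, 0.001, -1.0]]
ft_force: [-3.4, 3.3, 8.9]
grip_width: 0.0286
gripper_force: 50.4
```

Contact at the expected height. Release, rise, go to the clamp.

Emit:
arm_command:
  deltas:
    - {"rx": 0,"ry": 0,"rz": 0,"dx": 0,"dy": 0,"dz": 0,"fingers": 0.037}
    - {"rx": 0,"ry": 0,"rz": 0,"dx": 0,"dy": 0,"dz": 0,"fingers": 0.037}
    - {"rx": 0,"ry": 0,"rz": 0,"dx": 0,"dy": 0,"dz": 0,"fingers": 0.037}
    - {"rx": 0,"ry": 0,"rz": 0,"dx": 0,"dy": 0,"dz": -0.01,"fingers": 0.037}
    - {"rx": 0,"ry": 0,"rz": 0,"dx": 0,"dy": 0,"dz": -0.02,"fingers": 0.037}
    - {"rx": 0,"ry": 0,"rz": 0,"dx": 0,"dy": 0,"dz": -0.025,"fingers": 0.05}
    - {"rx": 0,"ry": 0,"rz": 0,"dx": 0,"dy": 0,"dz": -0.025,"fingers": 0.055}
    - {"rx": 0,"ry": 0,"rz": 0,"dx": 0.0023,"dy": -0.0346,"dz": 0,"fingers": 0.055}
    - {"rx": 0,"ry": 0,"rz": 0,"dx": 0.0023,"dy": -0.0346,"dz": 0,"fingers": 0.055}
    - {"rx": 0,"ry": 0,"rz": 0,"dx": 0.0023,"dy": -0.0346,"dz": 0,"fingers": 0.055}
    - {"rx": 0,"ry": 0,"rz": 0,"dx": 0.0023,"dy": -0.0346,"dz": 0,"fingers": 0.055}
    - {"rx": 0,"ry": 0,"rz": 0,"dx": 0.0023,"dy": -0.0346,"dz": 0,"fingers": 0.055}

```text
time_s: 29.2
position: [0.4758, -0.2668, 0.0639]
tool_rot: [[0.982, 0.19, 0.001], [0.19, -0.982, -0.001], [0.001, 0.001, -1.0]]
ft_force: [0.7, -0.5, 0.3]
grip_width: 0.055
gripper_force: 0.0
```

Emit:
arm_command:
  deltas:
    - {"rx": 0,"ry": 0,"rz": 0,"dx": 0.0023,"dy": -0.0346,"dz": 0,"fingers": 0.055}
    - {"rx": 0,"ry": 0,"rz": 0,"dx": 0.0023,"dy": -0.0346,"dz": 0,"fingers": 0.055}
    - {"rx": 0,"ry": 0,"rz": 0,"dx": 0.0023,"dy": -0.0346,"dz": 0,"fingers": 0.055}
    - {"rx": 0,"ry": 0,"rz": 0,"dx": 0.0023,"dy": -0.0346,"dz": 0,"fingers": 0.055}
    - {"rx": 0,"ry": 0,"rz": 0,"dx": 0.0023,"dy": -0.0346,"dz": 0,"fingers": 0.055}
    - {"rx": 0,"ry": 0,"rz": 0.116,"dx": 0,"dy": 0,"dz": 0,"fingers": 0.055}
    - {"rx": 0,"ry": 0,"rz": 0.116,"dx": 0,"dy": 0,"dz": 0,"fingers": 0.055}
    - {"rx": 0,"ry": 0,"rz": 0.116,"dx": 0,"dy": 0,"dz": 0,"fingers": 0.055}
    - {"rx": 0,"ry": 0,"rz": 0.116,"dx": 0,"dy": 0,"dz": 0,"fingers": 0.055}
    - {"rx": 0,"ry": 0,"rz": 0,"dx": 0,"dy": 0,"dz": 0,"fingers": 0.055}
    - {"rx": 0,"ry": 0,"rz": 0,"dx": 0,"dy": 0,"dz": 0,"fingers": 0.055}

```text
time_s: 30.3
position: [0.4544, -0.0961, 0.0635]
tool_rot: [[0.964, -0.266, 0.001], [-0.266, -0.964, -0.0], [0.001, 0.0, -1.0]]
ft_force: [0.4, -0.3, 0.2]
grip_width: 0.0548
gripper_force: 0.0
```

```bash
python3 chk.py ring_clamp:ring_clamp
```

```text
30.4 [ 0.4544 -0.0961  0.0634] -15.469887801855318 0.05490025573144946 [-26.5953  22.8674  99.6473   0.0004  57.4597  78.8743]
ring_clamp t [ 0.4738 -0.0761 -0.0531] minus ref [19.9558 19.9812  0.2185] 0.576
ring_clamp s [ 0.454  -0.0962 -0.2656] minus ref [ 0.1497 -0.0956  0.006 ] 2.304
ring_clamp ts [ 0.4572 -0.0971 -0.2683] minus ref [ 3.3337 -1.0286  0.0033] 1.347
```

Emit:
arm_command:
  deltas:
    - {"rx": 0,"ry": 0,"rz": 0,"dx": 0,"dy": 0,"dz": 0.025,"fingers": 0.055}
    - {"rx": 0,"ry": 0,"rz": 0,"dx": 0,"dy": 0,"dz": 0.025,"fingers": 0.055}
    - {"rx": 0,"ry": 0,"rz": 0,"dx": 0,"dy": 0,"dz": 0.02,"fingers": 0.055}
    - {"rx": 0,"ry": 0,"rz": 0,"dx": 0,"dy": 0,"dz": 0.01,"fingers": 0.055}
    - {"rx": 0,"ry": 0,"rz": 0,"dx": 0,"dy": 0,"dz": 0.004,"fingers": 0.055}
    - {"rx": 0,"ry": 0,"rz": 0,"dx": 0,"dy": 0,"dz": 0,"fingers": 0.015}
    - {"rx": 0,"ry": 0,"rz": 0,"dx": 0,"dy": 0,"dz": 0,"fingers": 0.015}
    - {"rx": 0,"ry": 0,"rz": 0,"dx": 0,"dy": 0,"dz": 0,"fingers": 0.015}
    - {"rx": 0,"ry": 0,"rz": 0,"dx": 0,"dy": 0,"dz": 0,"fingers": 0.015}
    - {"rx": 0,"ry": 0,"rz": 0,"dx": 0,"dy": 0,"dz": 0,"fingers": 0.015}
    - {"rx": 0,"ry": 0,"rz": 0,"dx": 0,"dy": 0,"dz": 0,"fingers": 0.015}
  squeeze: 45

```text
time_s: 31.5
position: [0.4548, -0.0962, -0.02]
tool_rot: [[0.963, -0.269, 0.002], [-0.269, -0.963, -0.001], [0.002, 0.0, -1.0]]
ft_force: [-0.8, -0.1, 7.3]
grip_width: 0.0229
gripper_force: 44.8
```

Emit:
arm_command:
  deltas:
    - {"rx": 0,"ry": 0,"rz": 0,"dx": 0,"dy": 0,"dz": -0.01,"fingers": 0.015}
    - {"rx": 0,"ry": 0,"rz": 0,"dx": 0,"dy": 0,"dz": -0.02,"fingers": 0.015}
    - {"rx": 0,"ry": 0,"rz": 0,"dx": 0,"dy": 0,"dz": -0.02,"fingers": 0.015}
    - {"rx": 0,"ry": 0,"rz": 0,"dx": 0.021,"dy": 0.01386,"dz": -0.01,"fingers": 0.015}
    - {"rx": 0,"ry": 0,"rz": 0,"dx": 0.021,"dy": 0.01386,"dz": 0,"fingers": 0.015}
    - {"rx": 0,"ry": 0,"rz": 0,"dx": 0.021,"dy": 0.01386,"dz": 0,"fingers": 0.015}
    - {"rx": 0,"ry": 0,"rz": 0,"dx": 0.021,"dy": 0.01386,"dz": 0,"fingers": 0.015}
    - {"rx": 0,"ry": 0,"rz": 0,"dx": 0.021,"dy": 0.01386,"dz": 0,"fingers": 0.015}
    - {"rx": 0,"ry": 0,"rz": 0,"dx": 0.021,"dy": 0.01386,"dz": 0,"fingers": 0.015}
    - {"rx": 0,"ry": 0,"rz": 0,"dx": 0.021,"dy": 0.01386,"dz": 0,"fingers": 0.015}
    - {"rx": 0,"ry": 0,"rz": 0,"dx": 0.021,"dy": 0.01386,"dz": 0,"fingers": 0.015}
    - {"rx": 0,"ry": 0,"rz": 0,"dx": 0.021,"dy": 0.01386,"dz": 0,"fingers": 0.015}

```text
time_s: 32.7
position: [0.6033, -0.2677, 0.04]
tool_rot: [[0.963, -0.269, 0.0], [-0.269, -0.963, -0.0], [0.0, 0.0, -1.0]]
ft_force: [-0.1, -0.1, -0.5]
grip_width: 0.0228
gripper_force: 44.2
```

Emit:
arm_command:
  deltas:
    - {"rx": 0,"ry": 0,"rz": -0.1,"dx": 0,"dy": 0,"dz": 0,"fingers": 0.015}
    - {"rx": 0,"ry": 0,"rz": -0.11,"dx": 0,"dy": 0,"dz": 0,"fingers": 0.015}
    - {"rx": 0,"ry": 0,"rz": -0.11,"dx": 0,"dy": 0,"dz": 0,"fingers": 0.015}
    - {"rx": 0,"ry": 0,"rz": -0.1,"dx": 0,"dy": 0,"dz": 0,"fingers": 0.015}
    - {"rx": 0,"ry": 0,"rz": -0.06,"dx": 0,"dy": 0,"dz": 0,"fingers": 0.015}
    - {"rx": 0,"ry": 0,"rz": 0,"dx": 0,"dy": 0,"dz": 0.02,"fingers": 0.015}
    - {"rx": 0,"ry": 0,"rz": 0,"dx": 0,"dy": 0,"dz": 0,"fingers": 0.015}

```text
time_s: 33.4
position: [0.6016, -0.2661, 0.0177]
tool_rot: [[0.978, 0.206, -0.003], [0.206, -0.978, 0.002], [-0.003, -0.003, -1.0]]
ft_force: [-0.1, 0.1, 0.2]
grip_width: 0.0229
gripper_force: 44.2
```

Emit:
arm_command:
  deltas:
    - {"rx": 0,"ry": 0,"rz": 0,"dx": 0.001,"dy": 0,"dz": 0.012,"fingers": 0.015}
    - {"rx": 0,"ry": 0,"rz": 0,"dx": 0,"dy": 0,"dz": 0.01,"fingers": 0.015}
    - {"rx": 0,"ry": 0,"rz": 0,"dx": 0,"dy": 0,"dz": 0.005,"fingers": 0.015}
    - {"rx": 0,"ry": 0,"rz": 0,"dx": 0,"dy": 0,"dz": 0.002,"fingers": 0.015}
    - {"rx": 0,"ry": 0,"rz": 0,"dx": 0,"dy": 0,"dz": 0,"fingers": 0.015}

```text
time_s: 33.9
position: [0.6037, -0.2668, -0.01]
tool_rot: [[0.978, 0.206, -0.0], [0.206, -0.978, 0.0], [-0.0, -0.0, -1.0]]
ft_force: [0.0, -1.7, -0.2]
grip_width: 0.0234
gripper_force: 44.2
```

Emit:
arm_command:
  deltas:
    - {"rx": 0,"ry": 0,"rz": 0,"dx": 0,"dy": 0,"dz": 0.001,"fingers": 0.015}
    - {"rx": 0,"ry": 0,"rz": 0,"dx": 0,"dy": 0,"dz": 0.001,"fingers": 0.015}

```text
time_s: 34.1
position: [0.6039, -0.2669, -0.0115]
tool_rot: [[0.978, 0.206, 0.001], [0.206, -0.978, -0.0], [0.001, 0.001, -1.0]]
ft_force: [0.1, 0.0, -1.0]
grip_width: 0.0228
gripper_force: 44.2
```

Emit:
arm_command:
  deltas:
    - {"rx": 0,"ry": 0,"rz": 0,"dx": 0,"dy": 0,"dz": 0.001,"fingers": 0.015}
    - {"rx": 0,"ry": 0,"rz": 0,"dx": 0,"dy": 0,"dz": 0.001,"fingers": 0.015}
    - {"rx": 0,"ry": 0,"rz": 0,"dx": 0,"dy": 0,"dz": 0.0005,"fingers": 0.015}

```text
time_s: 34.4
position: [0.6038, -0.2668, -0.0139]
tool_rot: [[0.978, 0.206, 0.0], [0.206, -0.978, -0.0], [0.0, 0.0, -1.0]]
ft_force: [-1.2, 1.1, 5.8]
grip_width: 0.023
gripper_force: 44.9
```

Emit:
arm_command:
  deltas:
    - {"rx": 0,"ry": 0,"rz": 0,"dx": 0,"dy": 0,"dz": 0.0005,"fingers": 0.015}

```text
time_s: 34.5
position: [0.6038, -0.2668, -0.0139]
tool_rot: [[0.978, 0.206, 0.0], [0.206, -0.978, -0.0], [0.0, 0.0, -1.0]]
ft_force: [-3.9, 1.9, 10.2]
grip_width: 0.0229
gripper_force: 45.3
```

Emit:
arm_command:
  deltas:
    - {"rx": 0,"ry": 0,"rz": 0,"dx": 0,"dy": 0,"dz": 0,"fingers": 0.036}
    - {"rx": 0,"ry": 0,"rz": 0,"dx": 0,"dy": 0,"dz": 0,"fingers": 0.036}
    - {"rx": 0,"ry": 0,"rz": 0,"dx": 0,"dy": 0,"dz": 0,"fingers": 0.036}
    - {"rx": 0,"ry": 0,"rz": 0,"dx": 0,"dy": 0,"dz": -0.01,"fingers": 0.036}
    - {"rx": 0,"ry": 0,"rz": 0,"dx": 0,"dy": 0,"dz": -0.02,"fingers": 0.036}
    - {"rx": 0,"ry": 0,"rz": 0,"dx": 0,"dy": 0,"dz": -0.04,"fingers": 0.036}
    - {"rx": 0,"ry": 0,"rz": 0,"dx": 0,"dy": 0,"dz": -0.04,"fingers": 0.036}
    - {"rx": 0,"ry": 0,"rz": 0,"dx": 0,"dy": 0,"dz": -0.03,"fingers": 0.036}

```text
time_s: 35.3
position: [0.6041, -0.267, 0.1287]
tool_rot: [[0.978, 0.206, 0.003], [0.206, -0.978, -0.002], [0.002, 0.002, -1.0]]
ft_force: [1.1, 0.8, 0.1]
grip_width: 0.0358
gripper_force: 0.0
```

Emit:
arm_command:
  deltas:
    - {"rx": 0,"ry": 0,"rz": 0,"dx": -0.0243,"dy": -0.0301,"dz": 0,"fingers": 0.036}
    - {"rx": 0,"ry": 0,"rz": 0,"dx": -0.0243,"dy": -0.0301,"dz": 0,"fingers": 0.036}
    - {"rx": 0,"ry": 0,"rz": 0,"dx": -0.0243,"dy": -0.0301,"dz": 0,"fingers": 0.036}
    - {"rx": 0,"ry": 0,"rz": 0,"dx": -0.0243,"dy": -0.0301,"dz": 0,"fingers": 0.036}
    - {"rx": 0,"ry": 0,"rz": 0,"dx": -0.0243,"dy": -0.0301,"dz": 0,"fingers": 0.036}
    - {"rx": 0,"ry": 0,"rz": 0,"dx": -0.0243,"dy": -0.0301,"dz": 0,"fingers": 0.036}
    - {"rx": 0,"ry": 0,"rz": 0,"dx": -0.0243,"dy": -0.0301,"dz": 0,"fingers": 0.036}
    - {"rx": 0,"ry": 0,"rz": 0,"dx": -0.0243,"dy": -0.0301,"dz": 0,"fingers": 0.036}
    - {"rx": 0,"ry": 0,"rz": 0,"dx": -0.0243,"dy": -0.0301,"dz": 0,"fingers": 0.036}
    - {"rx": 0,"ry": 0,"rz": 0,"dx": 0,"dy": 0,"dz": 0,"fingers": 0.036}

```text
time_s: 36.3
position: [0.3306, -0.0442, 0.1255]
tool_rot: [[0.978, 0.208, -0.001], [0.208, -0.978, 0.001], [-0.001, -0.001, -1.0]]
ft_force: [0.7, -0.3, 0.5]
grip_width: 0.0359
gripper_force: 0.0
```

```bash
python3 - <<'E'
from fit import *
R=np.load("R.npy",allow_pickle=True).item()
s=env.get_image("scene");t=env.get_image("top")
rows=[]
for pic in(t,s):
    r=[]
    for k,f in(("pliers","foam_pliers"),("caliper","foam_caliper"),("ring_clamp","foam_clamp"),("loupe","foam_loupe")):
        v=R[f];m=M[k].copy();m[:,2]+=.006
        c=np.round(proj(pic,(v[0],v[1],0))).astype(int);b=36 if pic is t else 28
        im=cv2.resize(pic["color"][c[1]-b:c[1]+b,c[0]-b:c[0]+b],(200,200),interpolation=cv2.INTER_CUBIC);im2=im.copy()
        for u in projn(pic,place(m,v)[::3]): cv2.circle(im2,tuple(int(a) for a in (u-c+b+.5)*100/b),0,(0,0,255),-1)
        r.append(np.vstack([im,im2]) if pic is t else im2)
    rows.append(np.hstack(r))
cv2.imwrite("pics/fin.png",np.vstack(rows));st=env.observe();print(st["time_s"],st["position"])
for n in("jar","dish"):
  for nm,p in(("s",s),("t",t)):print(n,nm,[(d["location"],d["p"]) for d in env.tip_of(n,p)][:2])
E
```

```text
36.4 [ 0.3342 -0.0469  0.1259]
jar s [([381.3, 239.9], 0.46), ([274.5, 278.4], 0.43)]
jar t [([283.6, 133.9], 0.72)]
dish s [([328.6, 262.6], 0.85)]
dish t [([350.9, 141.9], 0.86)]
```

View pics/fin.png

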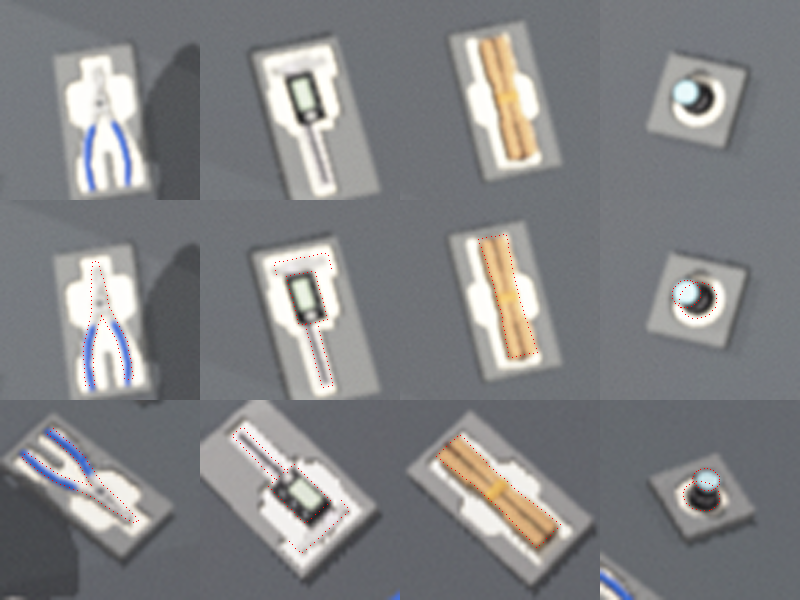

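All four tools lie in their recesses along the expected outlines, and the jar and dish haven't moved. Handing in.

```bash
python3 -c "
from rig import env
print(env.close_job())"
```

```text
the job is handed in; nothing more can be done
None
```

I put the pliers, caliper, ring clamp and loupe into their own recesses and handed the job in at about 36 s; it returned no verdict, but the final pictures show all four seated within a few millimetres of their outlines, with the jar and dish where they stood.

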